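# Set out the breakfast board

### The job

Set out the breakfast board: stand the honey jar (grey lid) centred on the round cork coaster, stack the red-lidded jar squarely on top of it, and lay the pastry centred on the dark slate, lengthwise along it. Stand the black card on the board exactly midway between coaster and slate, on the small brass dot, its long side along the board. Leave the two espresso cups where they are, and let go of everything.

Things in the scene. Friction and masses are not known exactly. Their poses are not given: they have to be found in the camera images.
- honey: Glass jar with a flat grey lid, honey-coloured contents. 102 mm tall; lid round, 66 mm across, from 91 to 102 mm height; the glass below is 64 mm along the jar's x and 72 mm along its y, so grasp across its x on the glass, about 63 mm up with a firm grip (20 to 30 N); hurried, it swings between the fingers. 0.5 kg. Loose, upright. Origin: centre of the underside, z up.
- red_jar: Smaller glass jar with a flat red lid and red contents. 86 mm tall; lid round, 65 mm across, from 75 to 86 mm height; the glass below is 62 mm along the jar's x and 70 mm along its y; grasp across its x on the glass, about 53 mm up. 0.33 kg. Loose, upright. Origin: centre of the underside, z up.
- pastry: Golden brown oblong pastry with a ridged top, 62 mm wide (its x), 101 mm long (its y), 45 mm tall, 0.08 kg, rigid. Loose. Grasp across its width. Origin: centre of the underside, z up; at yaw 0 its length lies along world y.
- card: Black folded tent card standing upright, 38 mm deep at the foot (its x), 82 mm long (its y), 66 mm tall on the -x half and 57 mm on the other half; for the fingers it is a solid block 38 mm thick up to those heights, so take it across its x about 40 mm above its foot. 0.03 kg. Loose. Origin: centre of the foot, z up.
- board: Pale wooden serving board, fixed, 110 mm (its x) by 350 mm (its y), top 12 mm above the counter. A small brass dot marks the centre of its top; the coaster and the slate lie on it, 115 mm either side of the dot along its y. Which is at which end varies. Origin: centre of the underside, on the counter.
- coaster: Round cork coaster on the board, fixed, 88 mm across, 5 mm thick. Its top is 17 mm above the counter. Origin: centre of its underside.
- slate: Dark rectangular slate on the board, fixed, 80 mm (its x) by 110 mm (its y), 6 mm thick. Its top is 18 mm above the counter; its y runs along the board's y. Origin: centre of its underside. Behind the board a glass display case begins 0.60 m ahead of the robot; its clear glass top lies 0.47 m above the counter, so keep wrist and gripper in front of that.
- white_cup: White espresso cup, loose, to be left where it is: 54 mm tall, 58 mm across, 82 mm long with its handle (handle on its -y side, towards the robot). Origin: centre of that outline, at the underside.
- purple_cup: Purple espresso cup, loose, to be left where it is: 52 mm tall, 65 mm across, 94 mm long with its handle (handle on its -y side, towards the robot). Origin: centre of that outline, at the underside.
Things that resemble listed ones, but are neither listed nor needed, are in the scene too. Leave any turquoise look-alike of the honey alone.

How it is judged (in metres and radians):
At the end, for the whole second after the job is handed in: Honey jar upright within 12 mm of the coaster centre; red jar upright on its lid within 12 mm; pastry flat within 15 mm of the slate centre, lengthwise within 0.2 rad; card upright within 15 mm of the dot, along the board within 0.2 rad; cups within 30 mm of their start; all released, at rest (horizontal distance between honey and coaster below 0.012 m and height (world z) of honey between 0.011 and 0.023 m and angle between each of honey, red_jar, pastry, card's own z axis and vertical below 0.12 rad and linear speed of each of honey, red_jar, pastry, card below 0.02 m/s and angular speed of each of honey, red_jar, pastry, card below 0.2 rad/s and horizontal distance between red_jar and honey below 0.012 m and height (world z) of red_jar between 0.113 and 0.125 m and horizontal distance between pastry and slate below 0.015 m and height (world z) of pastry between 0.012 and 0.024 m and horizontal distance between card and board below 0.015 m and height (world z) of card between 0.006 and 0.018 m and angle between the y axis of pastry and the y axis of slate, either way round below 0.2 rad and angle between the y axis of card and the y axis of board, either way round below 0.2 rad and distance of each of white_cup, purple_cup from where it was at the start of the episode below 0.03 m); the robot touches nothing.
It fails at once if an espresso cup is moved more than 30 mm or knocked over (distance of any of white_cup, purple_cup from where it was at the start of the episode above 0.03 m or angle between any of white_cup, purple_cup's own z axis and vertical above 0.5 rad).
It also fails if it takes over 128 s, if anything falls off the work surface, if the arm or the gripper's body presses on something with over 40 N, if the wrist force passes 120 N, or if a joint passes its speed limit or range.

### The arm

A 7-joint arm with a two-finger parallel gripper is mounted at the origin on a cart in front of the work surface, level with it; the furniture and walls round the work are solid. World frame = base frame: x ahead of the robot, y to its left, z up, the work surface at z = 0. Lengths are in mm, angles in rad, forces in N, time in s.
With the tool pointing down it reaches from about 425 to 875 mm from the base axis. Payload 8.4 kg.
Tool frame: the origin (TCP) lies at the very end of the fingers, on their centre line; the grasp point (between the pads) lies 19 mm behind it (bot.grip_point_offset is the x of the grasp point in the tool frame, in mm); x points along the fingers, z is the direction in which the jaws open and shut, and the axes are right-handed (so a half turn about x gives the same grasp; the last joint's range is limited). The gripper opens to 87 mm and grips with 3 to 60 N. Pads are 19 mm wide; open, the fingers measure 117 mm over their backs; the gripper's body (75 mm by 190 mm) begins 51 mm behind the grasp point.
Start: joints at [-1.231, 0.333, 0.04, 1.465, -0.013, 1.343, -0.059], TCP at [276.152, 588.391, 222.546] pointing down, gripper open.
Joint ranges: [-2.58, 2.58], [-0.38, 2.09], [-1.3, 1.39], [0.25, 2.4], [-1.5, 4.64], [0.08, 2.09], [-2.65, 2.65]. Speed limits (rad/s): [2.22, 2.22, 2.79, 2.79, 3.14, 3.14, 3.14].

### API

Orientations are given as [roll, pitch, yaw] about the fixed x, y, z axes, in that order (R = Rz(yaw) Ry(pitch) Rx(roll)).
In Python, from plant import bot, viewer gives the robot as it stands. The module is installed in compiled form; this text tells all that it offers.
- The arm moves only by the shell command python3 -m creep 'ROWS' [FORCE]. ROWS is JSON, a list of rows, each an object with "offset": the shift along the tool's x, y, z in units of 30 mm (1.0 is 30 mm), a list of three; "rot": the turn, a rotation vector about the tool's x, y, z in units of 8 degrees (1.0 is 8 degrees), a list of three; "grip": the opening, from 0 (shut) to 1 (fully open). In form: [{"offset": [tx, ty, tz], "rot": [ax, ay, az], "grip": grip}, ...]. A call has 1 to 10 rows; each row shifts and turns the commanded pose from where the row before left it, along the tool's axes as they then stand; what a row does not reach is not made up. A row lasts 1/8 s, in which the tool goes at most 62.5 mm and 10.7 degrees, less where a joint would pass 70% of its speed; a pose out of reach is approached as far as the arm can. A call is refused whole if a number of a shift passes 1 or a number of a turn 1, either way. A call with a gripper value outside its range is refused whole. The fingers move at their own pace and stop on an object; FORCE is the grip in N (left out, the last holds). Time passes only in rows, so rows that do not move let the fingers close. It gives the time, the measured TCP pose, the force and the opening at its end, in the units of the state.
- bot.get_state(): the state, without advancing time (a new reading comes with each control period).
- viewer.grab_frame(name): name is "scene" or "side" or "wrist"; returns a dict with "image" (480x640x3 uint8, blue, green, red), "depth" (480x640 float32, mm along the optical axis (not along the pixel's ray), 0 where there is no reading), "K" (3x3 intrinsics, pixels), "k1" (the pictures are not rectified: a ray, as slopes to the right and down, at radius r is drawn at 1 + k1 r^2 times it, then the intrinsics apply), "eye" and "attitude" of the camera in the world. Camera axes: x right, y down, z forward; pixel columns grow to the right and rows downward; lengths in mm; the calibration is good to about 2 mm. A picture is of the moment at which its call begins.
- bot.hand_in(): hands the job in, once; it reports no verdict.
The state is a dict: "clock": time; "joints": joint angles; "qvel": joint speeds; "joint_efforts": joint torques, N m; "tool_pos": TCP position; "tool_rot": TCP orientation; "ft_force": force on the tool from outside, world axes, zero at the start; "torque": the same for the moment, N m; "gripper_width": finger opening in mm.
Only numpy, scipy, OpenCV 4.12 (cv2) and the standard library are available. Lean on these libraries where they do the work, as an engineer would, in place of code of your own. Each camera call takes 0.05 s, during which the arm holds its last target. There are 200 camera calls.

## Working session

There is one attempt and no reset: what is moved stays moved. The work goes in short steps, Python scripts to look and compute and a shell command to move; the robot and the scene stay as the last step left them, time stands still between calls to the robot, and variables do not carry over. Pictures are saved under pics/ and viewed, about 12 in all and at most 16, crops included, and the job is handed in when it is done.

```bash
mkdir -p pics
cat > h.py <<'E'
import numpy as np,cv2
from plant import bot,viewer
from scipy.spatial.transform import Rotation as R
def att(f):
    a=np.array(f['attitude'],float)
    return a if a.shape==(3,3) else R.from_euler('xyz',a).as_matrix()
def rays(f,uv):
    uv=np.atleast_2d(np.array(uv,float))
    K=np.array(f['K'],float);d=(uv-K[:2,2])/[K[0,0],K[1,1]]
    s=d.copy()
    for _ in range(20): s=d/(1+f['k1']*(s**2).sum(1,keepdims=True))
    return np.c_[s,np.ones(len(s))]
def onplane(f,uv,z):
    r=rays(f,uv)@att(f).T; e=np.array(f['eye'],float)
    return e+r*((z-e[2])/r[:,2])[:,None]
def cloud(f):
    h,w=f['depth'].shape;u,v=np.meshgrid(np.arange(w),np.arange(h))
    r=rays(f,np.c_[u.ravel(),v.ravel()])
    return (np.array(f['eye'])+(r*f['depth'].reshape(-1,1))@att(f).T).reshape(h,w,3)
E
python3 - <<'E'
from h import *
import pickle
for n in ['scene','side','wrist']:
    f=viewer.grab_frame(n);pickle.dump(f,open(f'{n}.pkl','wb'));cv2.imwrite(f'pics/{n}0.png',f['image'])
    print(n,f['eye'],f['attitude'],f['K'],f['k1'],(f['depth']>0).mean())
print(bot.get_state())
E
```

```text
scene [ -37.16095134 -807.41810987 1139.0154106 ] [-2.42489566 -0.01146594 -0.54511926] [[475.16552281   0.         325.35766445]
 [  0.         475.16552281 240.85733479]
 [  0.           0.           1.        ]] -0.027011070922947647 0.9418782552083333
side [ 239.58934168 1004.45994199  850.20988868] [-2.23134974 -0.00566081 -2.89428853] [[435.69104506   0.         315.13416247]
 [  0.         435.69104506 245.68562292]
 [  0.           0.           1.        ]] 0.025873136673190893 0.9959244791666667
wrist [207.1955883  620.61341707 383.74338907] [2.86414794e+00 1.62502488e-03 1.13002679e+00] [[400.70860304   0.         322.82633327]
 [  0.         400.70860304 244.76504039]
 [  0.           0.           1.        ]] -0.039724741726984834 0.9960384114583334
{'clock': 0.15, 'joints': array([-1.2312051 ,  0.33374834,  0.03989506,  1.46608799, -0.01343159,
        1.34328357, -0.05849753]), 'qvel': array([-2.15295576e-04, -3.48143635e-03,  2.55867821e-05, -2.21419650e-03,
        9.50822971e-04,  4.50556215e-04, -2.18672971e-03]), 'joint_efforts': array([ 3.23035099e-03, -6.56846380e+01,  1.33702643e+00, -4.04103684e+01,
       -5.97916916e-02,  4.18003171e-02,  7.60516991e-05]), 'tool_pos': array([276.01360739, 588.07645657, 221.85431837]), 'tool_rot': array([-3.09547431,  1.56953516, -1.96350881]), 'ft_force': array([ 0.25487475, -0.18194661, -0.47692252]), 'torque': array([-0.03565106,  0.00196823,  0.00528614]), 'gripper_width': 87.08779690289181}
```

View pics/scene0.png

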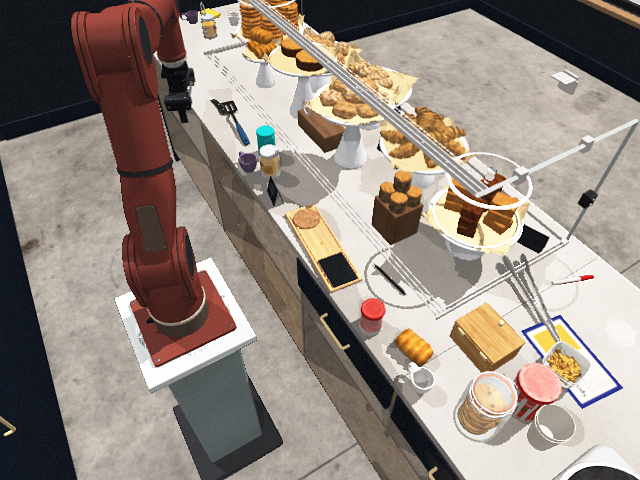

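View pics/side0.png

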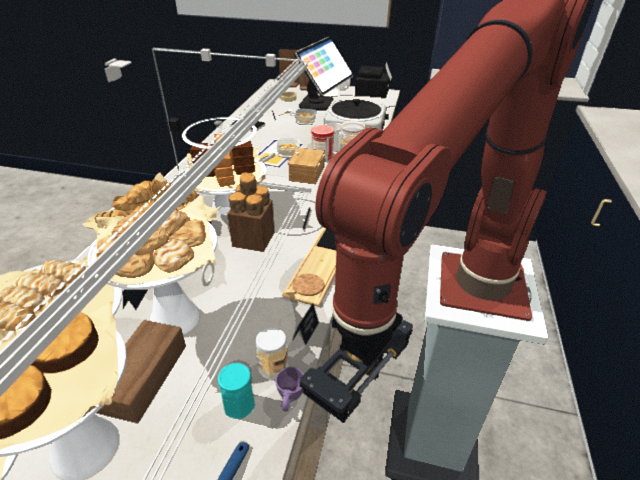

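Scene view: honey candidate at (269,158), grey-white lid; the turquoise look-alike is at (265,138), and a distant small jar at (209,25). The purple cup is at (248,161), card (272,190), coaster (306,217), slate (337,270), red jar (372,315), pastry (415,346) and white cup (422,378). The large red-lidded jar at (538,385) is another look-alike.

Run:
```python
from h import *
import pickle
f=pickle.load(open('scene.pkl','rb'));im=f['image'];P=cloud(f)
a=cv2.resize(im[115:295,225:365],None,fx=3,fy=3,interpolation=cv2.INTER_CUBIC)
b=cv2.resize(im[285:405,340:460],(380,380),interpolation=cv2.INTER_CUBIC)
c=np.zeros((540,800,3),np.uint8);c[:,:420]=a;c[:380,420:]=b;cv2.imwrite('pics/crop1.png',c)
for n,uv in dict(honeylid=(269,151),honeyfar=(209,21),turq=(265,131),purple=(248,158),card=(272,190),coaster=(306,217),slate=(337,270),red=(372,307),pastry=(415,346),white=(422,378),bigred=(538,376),basebar=(250,135)).items(): print(n,P[uv[1],uv[0]].round(0))
s=pickle.load(open('side.pkl','rb'));Q=cloud(s)
for n,uv in dict(honeylid=(271,340),turq=(236,374),purple=(290,378),card=(307,322),coaster=(308,285)).items(): print(n,Q[uv[1],uv[0]].round(0))
```

```text
honeylid [487. 411. 102.]
honeyfar [ 698. 1486.   93.]
turq [527. 521. 103.]
purple [439. 496.  32.]
card [433. 291.  41.]
coaster [478. 139.  22.]
slate [451. -94.  17.]
red [ 434. -290.   89.]
pastry [ 479. -424.   47.]
white [ 454. -492.   13.]
bigred [ 637. -659.  125.]
basebar [520. 658.   1.]
honeylid [482. 422. 104.]
turq [523. 520. 102.]
purple [433. 448.  21.]
card [433. 302.  47.]
coaster [472. 144.  19.]
```

View pics/crop1.png

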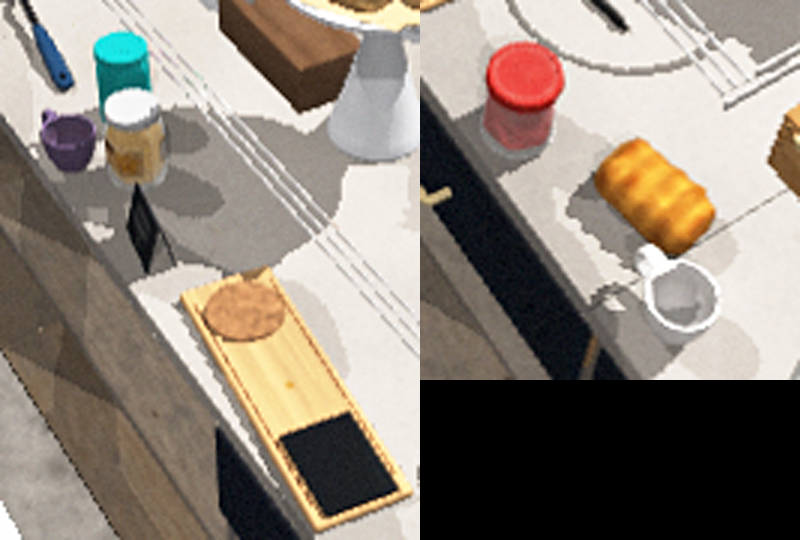

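View pics/wrist0.png

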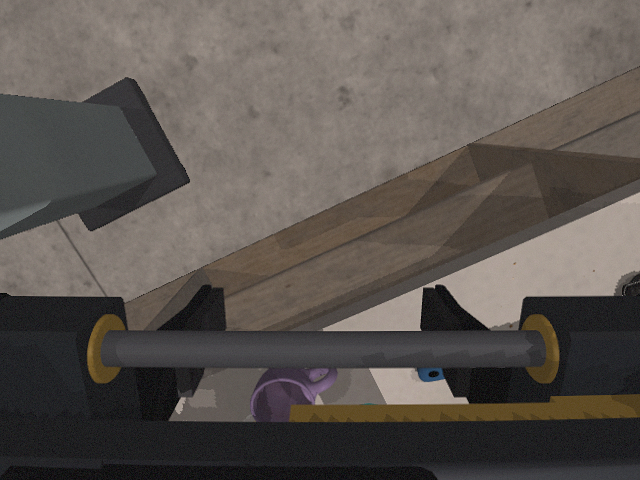

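Crop: the honey jar has a grey lid at scene (269,151), lid z 102, with honey-coloured contents, so it fits. The turquoise jar behind it is the look-alike. The red jar at (372,307) has its lid at z≈88, which fits 86 mm; the big one at (538,376) is z 125 and does not. The coaster is at the +y end.

Run:
```python
from h import *
import pickle
F={n:pickle.load(open(n+'.pkl','rb')) for n in('scene','side')}
def blob(n,c,r,z0,z1,col=None):
    f=F[n];P=cloud(f);m=(np.hypot(P[...,0]-c[0],P[...,1]-c[1])<r)&(P[...,2]>z0)&(P[...,2]<z1)&(f['depth']>0)
    if col is not None:m&=col(f['image'].astype(int))
    return P[m],np.argwhere(m)[:,::-1],m
def rep(t,p):
    if len(p)<5: print(t,len(p));return
    r=cv2.minAreaRect(p[:,:2].astype(np.float32));print(t,len(p),'rect',np.round(r[0]),np.round(r[1]),round(r[2],1),'bbox',p.min(0).round(),p.max(0).round())
def lid(n,c,z):
    p,uv,m=blob(n,c,48,z-7,z+9)
    # rays of lid-mask outline on top plane
    q=onplane(F[n],uv,z)[:,:2];(x,y),r=cv2.minEnclosingCircle(q.astype(np.float32));print('lid',n,len(p),round(x),round(y),round(r,1),p.mean(0).round())
for n in F:
    lid(n,(485,417),102)
    if n=='scene': lid(n,(436,-292),86)
    rep(n+' card',blob(n,(433,297),60,8,75,lambda i:i.max(2)<70)[0])
    rep(n+' purple',blob(n,(436,470),60,8,60,lambda i:(i[...,0]>i[...,1]+12))[0])
    rep(n+' purple rim',blob(n,(436,470),60,44,60,lambda i:(i[...,0]>i[...,1]+12))[0])
    rep(n+' white',blob(n,(454,-500),60,8,62)[0])
    rep(n+' white rim',blob(n,(454,-500),60,46,62)[0])
    rep(n+' pastry',blob(n,(479,-424),75,12,60,lambda i:i[...,2]>i[...,0]+70)[0])
    rep(n+' honeyglass',blob(n,(485,417),55,10,88)[0])
    rep(n+' redglass',blob(n,(436,-292),55,10,72)[0])
f=F['scene'];i=f['image'].astype(int);P=cloud(f);
near=(abs(P[...,0]-465)<90)&(abs(P[...,1]-22)<200)&(abs(P[...,2]-15)<12)
sl=near&(i.max(2)<60)&(P[...,1]<0); uv=np.argwhere(cv2.morphologyEx(sl.astype(np.uint8),cv2.MORPH_OPEN,np.ones((3,3)))>0)[:,::-1]
print('slate',cv2.minAreaRect(onplane(f,uv,18)[:,:2].astype(np.float32)))
hsv=cv2.cvtColor(f['image'],cv2.COLOR_BGR2HSV)
print('px coaster',hsv[217,306],f['image'][217,306],'wood',hsv[240,320],f['image'][240,320])
bd=near&(i[...,2]-i[...,0]>50);uv=np.argwhere(bd)[:,::-1];print('board',cv2.minAreaRect(onplane(f,uv,12)[:,:2].astype(np.float32)))
```

```text
lid scene 199 488 412 36.4 [487. 411. 103.]
lid scene 436 435 -295 34.8 [ 434. -294.   86.]
scene card 171 rect [434. 292.] [88. 28.] 90.0 bbox [420. 248.   8.] [449. 336.  71.]
scene purple 277 rect [430. 478.] [83. 62.] 66.7 bbox [396. 437.   9.] [460. 527.  58.]
scene purple rim 106 rect [430. 476.] [79. 61.] 66.6 bbox [396. 438.  44.] [460. 525.  58.]
scene white 674 rect [ 448. -486.] [102.  59.] 55.2 bbox [ 409. -532.    8.] [ 500. -441.   59.]
scene white rim 176 rect [ 442. -498.] [74. 55.] 56.1 bbox [ 409. -532.   46.] [ 466. -454.   59.]
scene pastry 818 rect [ 486. -415.] [ 59. 101.] 11.1 bbox [ 450. -466.   13.] [ 519. -364.   50.]
scene honeyglass 370 rect [471. 414.] [52. 91.] 45.9 bbox [438. 377.  10.] [521. 463.  88.]
scene redglass 292 rect [ 426. -307.] [33. 65.] 60.4 bbox [ 402. -326.   10.] [ 463. -277.   72.]
lid side 589 483 418 35.4 [483. 418. 102.]
side card 404 rect [437. 294.] [80. 34.] 77.5 bbox [417. 255.   8.] [462. 335.  69.]
side purple 697 rect [424. 475.] [ 59. 100.] 20.6 bbox [394. 435.   8.] [469. 527.  55.]
side purple rim 260 rect [424. 484.] [57. 86.] 12.2 bbox [394. 441.  44.] [456. 527.  55.]
side white 0
side white rim 0
side pastry 0
side honeyglass 733 rect [471. 438.] [73. 60.] 31.4 bbox [438. 393.  10.] [514. 463.  88.]
side redglass 0
slate ((452.5435485839844, -92.49052429199219), (107.94462585449219, 78.06291961669922), 84.22346496582031)
px coaster [ 15 135 217] [102 158 217] wood [ 20  99 247] [151 216 247]
board ((464.9066467285156, 22.037307739257812), (354.2856140136719, 110.76127624511719), 84.11775207519531)
```

```bash
cat >> h.py <<'E'
def need(p,yaw,verb=True):
    """tool-frame shift (units of 30mm) and turn (8deg) to put TCP at p pointing down, jaw axis z along world angle yaw (deg, mod 180)"""
    s=bot.get_state();M=R.from_euler('xyz',s['tool_rot']).as_matrix()
    best=None
    for k in(0,180):
        a=np.radians(yaw+k);z=np.array([np.cos(a),np.sin(a),0]);x=np.array([0,0,-1.]);T=np.c_[x,np.cross(z,x),z]
        rv=R.from_matrix(M.T@T).as_rotvec()
        if best is None or np.linalg.norm(rv)<np.linalg.norm(best[0]): best=(rv,T)
    d=np.array(p)-s['tool_pos']
    print('t',round(s['clock'],2),'tcp',s['tool_pos'].round(1),'jawyaw',round(np.degrees(np.arctan2(M[1,2],M[0,2])),1),'tilt',round(np.degrees(np.arccos(-M[2,0])),2),'w',round(s['gripper_width'],1),'F',s['ft_force'].round(1),'q',s['joints'].round(2))
    print(' rot',(np.degrees(best[0])/8).round(2),'off_now',(M.T@d/30).round(2),'off_after_rot',(best[1].T@d/30).round(2))
E
python3 -c "
from h import *
need([440,400,240],0)
s=bot.get_state();M=R.from_euler('xyz',s['tool_rot']).as_matrix();print(M.round(2));f=viewer.grab_frame('wrist');print(M.T@(np.array(f['eye'])-s['tool_pos']),(M.T@att(f)).round(3))
need([440,400,240],90)"
```

```text
t 0.15 tcp [276.  588.1 221.9] jawyaw 64.9 tilt 0.07 w 87.1 F [ 0.3 -0.2 -0.5] q [-1.23  0.33  0.04  1.47 -0.01  1.34 -0.06]
 rot [ 8.11 -0.01  0.01] off_now [-0.6  -7.61 -3.35] off_after_rot [-0.6  -6.27  5.47]
[[-0.   -0.91  0.42]
 [-0.    0.42  0.91]
 [-1.   -0.   -0.  ]]
[-1.62011903e+02  7.61124348e+01  3.91470651e-02] [[ 0.    -0.274  0.962]
 [-0.002 -0.962 -0.274]
 [ 1.    -0.002 -0.001]]
t 0.2 tcp [276.  588.2 222. ] jawyaw 64.9 tilt 0.06 w 86.7 F [ 1.1 -0.   0.3] q [-1.23  0.33  0.04  1.47 -0.01  1.34 -0.06]
 rot [-3.14 -0.01 -0.  ] off_now [-0.6  -7.61 -3.36] off_after_rot [-0.6  -5.47 -6.27]
```

```bash
python3 -m creep '[{"offset":[0,0,0],"rot":[1,0,0],"grip":1},{"offset":[0,0,0],"rot":[1,0,0],"grip":1},{"offset":[0,0,0],"rot":[1,0,0],"grip":1},{"offset":[0,0,0],"rot":[1,0,0],"grip":1},{"offset":[0,0,0],"rot":[1,0,0],"grip":1},{"offset":[-0.1,0,0],"rot":[1,0,0],"grip":1},{"offset":[-0.1,0,0],"rot":[1,0,0],"grip":1},{"offset":[-0.1,0,0],"rot":[1,0,0],"grip":1},{"offset":[-0.1,0,0],"rot":[0.1,0,0],"grip":1}]'
python3 -m creep '[{"offset":[0,-0.8,1],"rot":[0,0,0],"grip":1},{"offset":[0,-0.8,1],"rot":[0,0,0],"grip":1},{"offset":[0,-0.8,1],"rot":[0,0,0],"grip":1},{"offset":[0,-0.8,1],"rot":[0,0,0],"grip":1},{"offset":[0,-0.8,1],"rot":[0,0,0],"grip":1},{"offset":[0,-0.8,1],"rot":[0,0,0],"grip":1},{"offset":[0,-0.8,1],"rot":[0,0,0],"grip":1},{"offset":[0,0,0],"rot":[0,0,0],"grip":1},{"offset":[0,0,0],"rot":[0,0,0],"grip":1}]'
python3 -c "
from h import *
need([485,417,240],0)
f=viewer.grab_frame('wrist');cv2.imwrite('pics/w1.png',f['image'])
import pickle;pickle.dump(f,open('w1.pkl','wb'))"
```

```text
clock: 1.32
tool_pos: [276.1, 588.3, 234.4]
tool_rot: [-1.729, 1.57, -1.727]
ft_force: [0.2, 1.1, -0.3]
gripper_width: 87.0
clock: 2.45
tool_pos: [485.8, 421.0, 234.4]
tool_rot: [2.848, 1.57, 2.851]
ft_force: [0.4, -0.1, -0.8]
gripper_width: 86.9
t 2.45 tcp [485.8 421.  234.4] jawyaw 0.2 tilt 0.04 w 86.9 F [ 0.4 -0.1 -0.8] q [-1.04  0.32  0.33  1.48 -0.1   1.36 -0.7 ]
 rot [ 0.02 -0.   -0.  ] off_now [-0.19 -0.13 -0.03] off_after_rot [-0.19 -0.13 -0.03]
```

View pics/w1.png

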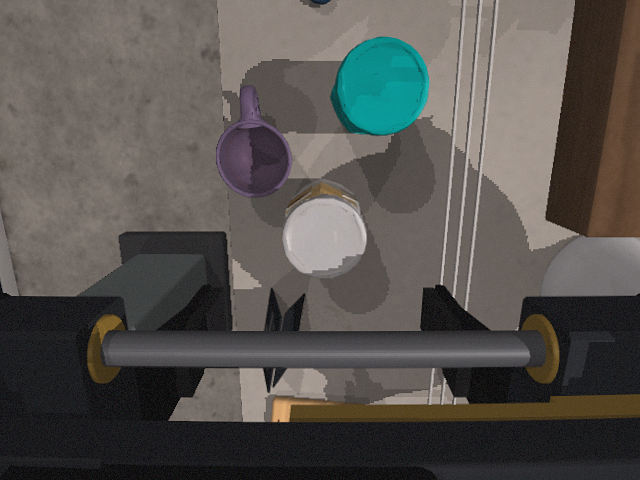

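The wrist view shows the honey lid at (325,235), purple cup at (253,158), turquoise jar at (382,86) and card at (285,330), partly behind the bar. Next comes an enlarged crop for the jar yaw.

Run:
```python
from h import *
import pickle
f=pickle.load(open('w1.pkl','rb'));im=f['image'];P=cloud(f)
c=cv2.resize(im[120:330,205:385],None,fx=2.8,fy=2.8,interpolation=cv2.INTER_CUBIC);cv2.imwrite('pics/crop2.png',cv2.convertScaleAbs(c,alpha=1.3))
i=im.astype(int);m=(i.min(2)>130)&(np.ptp(i,axis=2)<30)&(abs(P[...,2]-102)<12)&(np.hypot(P[...,0]-485,P[...,1]-417)<60)
uv=np.argwhere(m)[:,::-1];q=onplane(f,uv,102)[:,:2];print('lid',cv2.minEnclosingCircle(q.astype(np.float32)),cv2.minAreaRect(q.astype(np.float32)),P[m].mean(0))
m=(i.max(2)<45)&(P[...,2]>8)&(P[...,2]<75)&(np.hypot(P[...,0]-435,P[...,1]-295)<70);p=P[m]
print('card',len(p),cv2.minAreaRect(p[:,:2].astype(np.float32)),p.min(0),p.max(0))
g=(P[...,2]>10)&(P[...,2]<90)&(np.hypot(P[...,0]-485,P[...,1]-417)<55);p=P[g];print('glass',len(p),p.min(0).round(),p.max(0).round())
for uv in [(253,158),(285,330),(325,235)]:print(P[uv[1],uv[0]].round())
m=(i[...,0]>i[...,1]+12)&(P[...,2]>10)&(np.hypot(P[...,0]-436,P[...,1]-475)<60);p=P[m];print('cup',p.min(0).round(),p.max(0).round())
```

```text
lid ((485.494384765625, 418.50408935546875), 32.91616439819336) ((485.2327880859375, 420.4167785644531), (63.314483642578125, 56.483802795410156), 8.262347221374512) [484.60134783 420.34577131 100.90062757]
card 1004 ((439.6567687988281, 294.5592041015625), (81.57150268554688, 34.345703125), 79.91756439208984) [422.51745081 253.84187969   8.0084202 ] [462.71670914 337.06327567  67.58118881]
glass 905 [438. 429.  10.] [515. 463.  90.]
[417. 472.   6.]
[448. 312.  50.]
[486. 420. 101.]
cup [394. 418.  10.] [488. 533. 396.]
```

View pics/crop2.png

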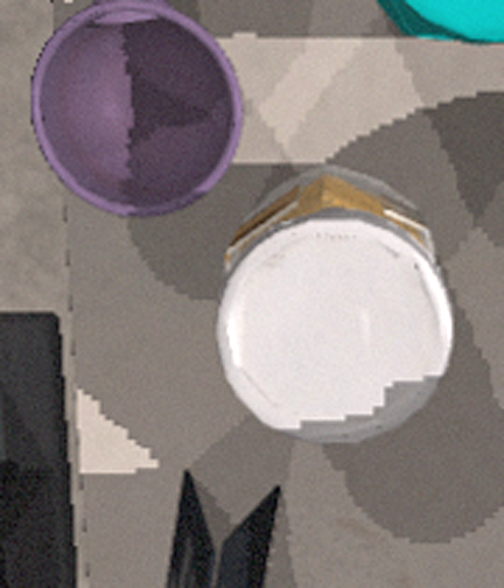

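```bash
python3 -m creep '[{"offset":[0.8,-0.08,-0.01],"rot":[0,0,0],"grip":1},{"offset":[0.9,0,0],"rot":[0,0,0],"grip":1},{"offset":[0.9,0,0],"rot":[0,0,0],"grip":1},{"offset":[0.9,0,0],"rot":[0,0,0],"grip":1},{"offset":[0.9,0,0],"rot":[0,0,0],"grip":1},{"offset":[0.7,0,0],"rot":[0,0,0],"grip":1},{"offset":[0.7,0,0],"rot":[0,0,0],"grip":1},{"offset":[0.55,0,0],"rot":[0,0,0],"grip":1},{"offset":[0,0,0],"rot":[0,0,0],"grip":1}]' 25
python3 -m creep '[{"offset":[0,0,0],"rot":[0,0,0],"grip":0.3},{"offset":[0,0,0],"rot":[0,0,0],"grip":0.3},{"offset":[0,0,0],"rot":[0,0,0],"grip":0.3},{"offset":[0,0,0],"rot":[0,0,0],"grip":0.3},{"offset":[0,0,0],"rot":[0,0,0],"grip":0.3},{"offset":[0,0,0],"rot":[0,0,0],"grip":0.3}]' 25
python3 -c "
from h import *
need([477,136,61],-6)"
```

```text
clock: 3.62
tool_pos: [484.7, 418.3, 42.8]
tool_rot: [-2.431, 1.568, -2.429]
ft_force: [0.1, -0.2, -0.0]
gripper_width: 87.1
clock: 4.38
tool_pos: [486.5, 418.5, 44.7]
tool_rot: [0.791, 1.57, 0.792]
ft_force: [1.0, -0.2, 5.1]
gripper_width: 64.8
t 4.38 tcp [486.5 418.5  44.7] jawyaw 0.1 tilt 0.07 w 64.8 F [ 1.  -0.2  5.1] q [-1.01  0.47  0.3   1.69 -0.16  1.01 -0.66]
 rot [ 0.76  0.01 -0.01] off_now [-0.55 -9.42 -0.32] off_after_rot [-0.54 -9.4   0.67]
```

```bash
python3 -m creep '[{"offset":[-0.15,0,0],"rot":[0,0,0],"grip":0.3},{"offset":[-0.35,0,0],"rot":[0,0,0],"grip":0.3},{"offset":[-0.5,0,0],"rot":[0,0,0],"grip":0.3},{"offset":[-0.5,0,0],"rot":[0,0,0],"grip":0.3},{"offset":[-0.5,0,0],"rot":[0,0,0],"grip":0.3},{"offset":[-0.5,0,0],"rot":[0,0,0],"grip":0.3},{"offset":[-0.3,-0.1,0],"rot":[0,0,0],"grip":0.3},{"offset":[-0.1,-0.2,0],"rot":[0,0,0],"grip":0.3},{"offset":[0,-0.3,0],"rot":[0,0,0],"grip":0.3},{"offset":[0,-0.4,0],"rot":[0,0,0],"grip":0.3}]'
python3 -m creep '[{"offset":[0,-0.5,0],"rot":[0,0,0],"grip":0.3},{"offset":[0,-0.5,0],"rot":[0,0,0],"grip":0.3},{"offset":[0,-0.5,0],"rot":[0,0,0],"grip":0.3},{"offset":[0,-0.5,0],"rot":[0,0,0],"grip":0.3},{"offset":[0,-0.5,0],"rot":[0,0,0],"grip":0.3},{"offset":[0,-0.5,0],"rot":[0,0,0],"grip":0.3},{"offset":[0,-0.5,0],"rot":[0,0,0],"grip":0.3},{"offset":[0,-0.5,0],"rot":[0,0,0],"grip":0.3},{"offset":[0,-0.5,0],"rot":[0,0,0],"grip":0.3},{"offset":[0,-0.5,0],"rot":[0,0,0],"grip":0.3}]'
python3 -m creep '[{"offset":[0,-0.5,-0.05],"rot":[0.1,0,0],"grip":0.3},{"offset":[0,-0.5,-0.05],"rot":[0.1,0,0],"grip":0.3},{"offset":[0,-0.5,-0.05],"rot":[0.1,0,0],"grip":0.3},{"offset":[0,-0.4,-0.05],"rot":[0.1,0,0],"grip":0.3},{"offset":[0,-0.3,-0.05],"rot":[0.1,0,0],"grip":0.3},{"offset":[0,-0.2,-0.05],"rot":[0.1,0,0],"grip":0.3},{"offset":[0,-0.1,0],"rot":[0.1,0,0],"grip":0.3},{"offset":[0,0,0],"rot":[0,0,0],"grip":0.3},{"offset":[0,0,0],"rot":[0,0,0],"grip":0.3}]'
python3 - <<'E'
from h import *
import pickle
need([477,136,62],-6)
f=viewer.grab_frame('wrist');cv2.imwrite('pics/w2.png',f['image']);pickle.dump(f,open('w2.pkl','wb'))
g=viewer.grab_frame('scene');pickle.dump(g,open('s2.pkl','wb'))
E
```

```text
clock: 5.62
tool_pos: [485.8, 387.1, 130.4]
tool_rot: [-2.263, 1.57, -2.262]
ft_force: [-0.1, -0.2, -4.2]
gripper_width: 64.8
clock: 6.88
tool_pos: [486.2, 237.2, 131.1]
tool_rot: [0.384, 1.571, 0.385]
ft_force: [0.1, 0.3, -3.0]
gripper_width: 64.5
clock: 8.0
tool_pos: [475.0, 163.9, 131.1]
tool_rot: [0.36, 1.571, 0.264]
ft_force: [-0.6, 0.6, -3.9]
gripper_width: 64.5
t 8.0 tcp [475.  163.9 131.1] jawyaw -5.5 tilt 0.0 w 64.5 F [-0.6  0.6 -3.9] q [-0.83  0.1   0.44  1.95 -0.05  1.1  -0.47]
 rot [ 0.06  0.   -0.  ] off_now [ 2.3  -0.92  0.15] off_after_rot [ 2.3  -0.92  0.16]
```

View pics/w2.png

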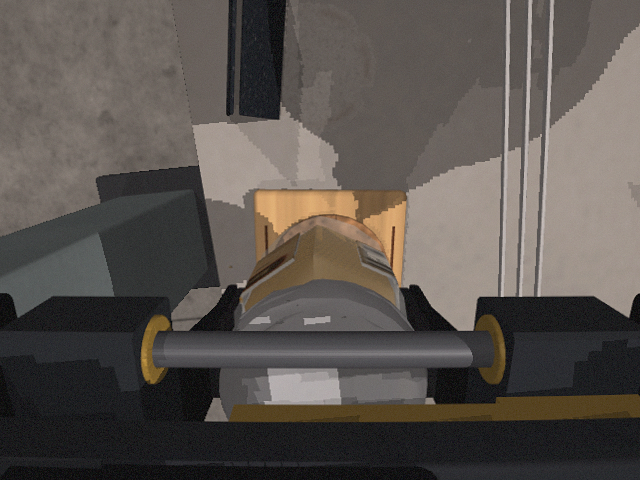

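Run:
```python
from h import *
import pickle
f=pickle.load(open('w2.pkl','rb'));im=f['image'];P=cloud(f)
i=im.astype(int)
print(onplane(f,[(255,190),(408,190)],12).round(1))
m=(i[...,2]-i[...,0]>60)&(abs(P[...,2]-12)<8)&(P[...,1]>140);p=onplane(f,np.argwhere(m)[:,::-1],12);print('endrect',p.min(0),p.max(0))
# side edges: fit lines
for s in(-1,1):
    e=[]
    for r in range(196,250,2):
        c=np.where(m[r])[0]
        if len(c): e.append((c.min()-.5 if s<0 else c.max()+.5,r))
    q=onplane(f,e,12)[:,:2].astype(np.float32);l=cv2.fitLine(q,cv2.DIST_HUBER,0,.01,.01).ravel();print('edge',np.degrees(np.arctan2(l[1],l[0])),'x at y=180',l[2]+l[0]/l[1]*(180-l[3]))
g=pickle.load(open('s2.pkl','rb'));Q=cloud(g);j=g['image'].astype(int)
m=(abs(Q[...,2]-190)<12)&(np.hypot(Q[...,0]-475,Q[...,1]-164)<50);print('lid',Q[m].mean(0),m.sum())
# held-jar: lid height plane fit
pt=Q[m]
```

```text
[[429.8 203.9  12. ]
 [536.9 193.4  12. ]]
endrect [423.84002124 140.23750336  12.        ] [534.48364937 203.73250312  12.        ]
edge 84.820915 x at y=180 426.36032
edge 84.665535 x at y=180 534.36194
lid [478.6249825  150.77944179 188.31162161] 223
```

```bash
python3 -m creep '[{"offset":[0,-0.2,0],"rot":[0,0,0],"grip":0.3},{"offset":[0,-0.3,0.08],"rot":[0,0,0],"grip":0.3},{"offset":[0,-0.27,0.07],"rot":[0,0,0],"grip":0.3},{"offset":[0.2,-0.1,0],"rot":[0,0,0],"grip":0.3},{"offset":[0.5,0,0],"rot":[0,0,0],"grip":0.3},{"offset":[0.5,0,0],"rot":[0,0,0],"grip":0.3},{"offset":[0.4,0,0],"rot":[0,0,0],"grip":0.3},{"offset":[0.3,0,0],"rot":[0,0,0],"grip":0.3},{"offset":[0.2,0,0],"rot":[0,0,0],"grip":0.3},{"offset":[0.1,0,0],"rot":[0,0,0],"grip":0.3}]'
python3 -m creep '[{"offset":[0.04,0,0],"rot":[0,0,0],"grip":0.3},{"offset":[0,0,0],"rot":[0,0,0],"grip":0.3},{"offset":[0,0,0],"rot":[0,0,0],"grip":0.3},{"offset":[0,0,0],"rot":[0,0,0],"grip":0.3}]'
python3 - <<'E'
from h import *
import pickle
need([477,137.5,62],-6)
g=viewer.grab_frame('scene');pickle.dump(g,open('s3.pkl','wb'))
a=cv2.resize(g['image'][120:320,220:400],None,fx=3,fy=3,interpolation=cv2.INTER_CUBIC)
cv2.imwrite('pics/s3.png',a)
E
```

```text
clock: 9.35
tool_pos: [477.0, 137.2, 64.8]
tool_rot: [-1.952, 1.571, -2.049]
ft_force: [0.1, -0.2, -4.1]
gripper_width: 64.4
clock: 9.85
tool_pos: [477.1, 137.2, 64.0]
tool_rot: [0.56, 1.57, 0.464]
ft_force: [-0.4, -0.7, -3.4]
gripper_width: 64.4
t 9.85 tcp [477.1 137.2  64. ] jawyaw -5.5 tilt 0.02 w 64.4 F [-0.4 -0.7 -3.4] q [-0.79  0.18  0.46  2.03 -0.1   0.95 -0.38]
 rot [ 0.06  0.   -0.  ] off_now [ 0.07  0.01 -0.  ] off_after_rot [ 0.07  0.01 -0.  ]
```

View pics/s3.png

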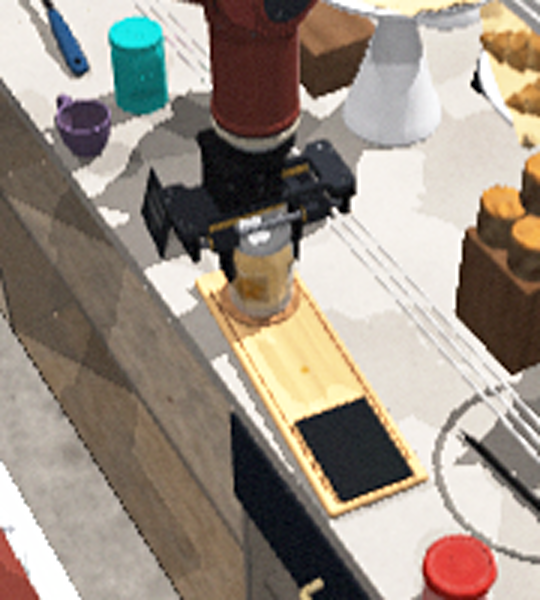

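The honey jar is upright over the coaster, in crop at (262,270). The cup and card are undisturbed.

```bash
python3 -m creep '[{"offset":[0.04,0,0],"rot":[0,0,0],"grip":0.3},{"offset":[0.04,0,0],"rot":[0,0,0],"grip":0.3},{"offset":[0.02,0,0],"rot":[0,0,0],"grip":0.3},{"offset":[0,0,0],"rot":[0,0,0],"grip":0.3},{"offset":[0,0,0],"rot":[0,0,0],"grip":0.3}]'
```

```text
clock: 10.52
tool_pos: [477.2, 137.2, 61.6]
tool_rot: [1.251, 1.57, 1.154]
ft_force: [-2.4, -1.5, 6.5]
gripper_width: 64.8
```

```bash
python3 -m creep '[{"offset":[0,0,0],"rot":[0,0,0],"grip":0.6},{"offset":[0,0,0],"rot":[0,0,0],"grip":1},{"offset":[0,0,0],"rot":[0,0,0],"grip":1},{"offset":[0,0,0],"rot":[0,0,0],"grip":1},{"offset":[-0.4,0,0],"rot":[0,0,0],"grip":1},{"offset":[-0.9,0,0],"rot":[0,0,0],"grip":1},{"offset":[-1,0,0],"rot":[0,0,0],"grip":1},{"offset":[-1,0,0],"rot":[0,0,0],"grip":1},{"offset":[-1,0.5,0],"rot":[0.2,0,0],"grip":1},{"offset":[-0.4,0.9,-0.4],"rot":[0.3,0,0],"grip":1}]'
python3 -m creep '[{"offset":[0,0.9,-0.3],"rot":[0.2,0,0],"grip":1},{"offset":[0,0.9,-0.3],"rot":[0,0,0],"grip":1},{"offset":[0,0.9,-0.1],"rot":[0,0,0],"grip":1},{"offset":[0,0.7,0],"rot":[0,0,0],"grip":1},{"offset":[0,0.3,0],"rot":[0,0,0],"grip":1},{"offset":[0,0,0],"rot":[0,0,0],"grip":1},{"offset":[0,0,0],"rot":[0,0,0],"grip":1}]'
python3 - <<'E'
from h import *
import pickle
need([437,294,25],-10)
f=viewer.grab_frame('wrist');cv2.imwrite('pics/w4.png',f['image'][100:]);pickle.dump(f,open('w4.pkl','wb'));P=cloud(f);i=f['image'].astype(int)
m=(i.max(2)<50)&(P[...,2]>8)&(P[...,2]<75)&(np.hypot(P[...,0]-435,P[...,1]-295)<70)
m=cv2.morphologyEx(m.astype(np.uint8),cv2.MORPH_OPEN,np.ones((3,3)))>0;p=P[m]
print('card',len(p),cv2.minAreaRect(p[:,:2].astype(np.float32)),p.min(0),p.max(0))
t=p[p[:,2]>61];print('ridge',cv2.fitLine(t[:,:2].astype(np.float32),cv2.DIST_HUBER,0,.01,.01).ravel(),t.min(0),t.max(0))
E
```

```text
clock: 11.78
tool_pos: [471.2, 180.1, 204.8]
tool_rot: [0.644, 1.567, 0.474]
ft_force: [0.2, 0.6, -0.7]
gripper_width: 87.0
clock: 12.65
tool_pos: [470.2, 292.1, 201.8]
tool_rot: [-1.601, 1.57, -1.797]
ft_force: [-0.3, -0.7, 0.3]
gripper_width: 87.1
t 12.65 tcp [470.2 292.1 201.8] jawyaw -11.2 tilt 0.03 w 87.1 F [-0.3 -0.7  0.3] q [-0.96  0.15  0.36  1.75 -0.05  1.26 -0.78]
 rot [-0.15 -0.    0.  ] off_now [ 5.89 -0.15 -1.1 ] off_after_rot [ 5.89 -0.13 -1.1 ]
card 3005 ((439.9183349609375, 294.038330078125), (81.62525939941406, 33.77980422973633), 79.53662109375) [416.94584605 251.67445406   8.07285736] [463.00551395 336.4323392   67.92375663]
ridge [1.7983961e-01 9.8369592e-01 4.3923929e+02 2.9715320e+02] [430.41555894 257.21138641  61.01599383] [447.00612003 334.42799594  67.92375663]
```

View pics/w4.png

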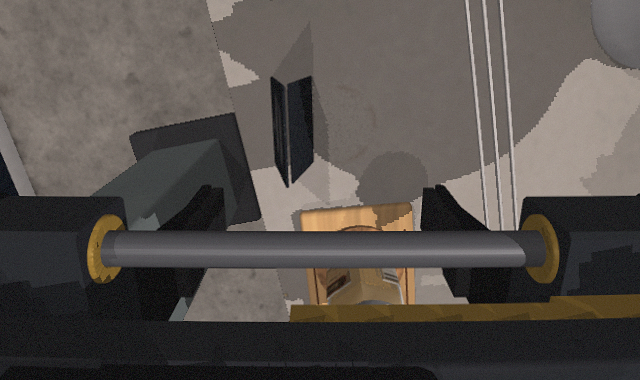

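The card shows at crop (290,130), measured at (440,294) with yaw −10.5°. Grasping it now.

```bash
python3 -m creep '[{"offset":[0.6,-0.13,-0.5],"rot":[0,0,0],"grip":1},{"offset":[1,0,-0.51],"rot":[0,0,0],"grip":1},{"offset":[1,0,0],"rot":[0,0,0],"grip":1},{"offset":[1,0,0],"rot":[0,0,0],"grip":1},{"offset":[0.9,0,0],"rot":[0,0,0],"grip":1},{"offset":[0.8,0,0],"rot":[0,0,0],"grip":1},{"offset":[0.5,0,0],"rot":[0,0,0],"grip":1},{"offset":[0.2,0,0],"rot":[0,0,0],"grip":1},{"offset":[0,0,0],"rot":[0,0,0],"grip":1}]' 8
python3 -m creep '[{"offset":[0,0,0],"rot":[0,0,0],"grip":0.2},{"offset":[0,0,0],"rot":[0,0,0],"grip":0.2},{"offset":[0,0,0],"rot":[0,0,0],"grip":0.2},{"offset":[0,0,0],"rot":[0,0,0],"grip":0.2},{"offset":[0,0,0],"rot":[0,0,0],"grip":0.2},{"offset":[0,0,0],"rot":[0,0,0],"grip":0.2},{"offset":[0,0,0],"rot":[0,0,0],"grip":0.2},{"offset":[0,0,0],"rot":[0,0,0],"grip":0.2}]' 8
python3 -c "
from h import *
need([465.5,23,34],-5.6)"
```

```text
clock: 13.82
tool_pos: [439.6, 295.2, 22.1]
tool_rot: [0.46, 1.571, 0.265]
ft_force: [0.3, 0.4, -0.1]
gripper_width: 86.9
clock: 14.82
tool_pos: [439.4, 295.2, 21.8]
tool_rot: [-2.265, 1.571, -2.46]
ft_force: [0.1, -0.3, 0.2]
gripper_width: 25.2
t 14.82 tcp [439.4 295.2  21.8] jawyaw -11.1 tilt 0.01 w 25.2 F [ 0.1 -0.3  0.2] q [-0.95  0.3   0.32  1.98 -0.12  0.88 -0.77]
 rot [-0.69 -0.    0.  ] off_now [-0.41 -8.73  2.61] off_after_rot [-0.41 -8.95  1.75]
```

Run:
```python
from h import *
f=viewer.grab_frame('side');g=viewer.grab_frame('wrist')
a=cv2.resize(f['image'][250:400,250:400],(400,400));b=cv2.resize(g['image'],(400,300));c=np.zeros((400,800,3),np.uint8);c[:,:400]=a;c[:300,400:]=b;cv2.imwrite('pics/c5.png',c);print(bot.get_state()['gripper_width'])
```

```text
25.786020556264813
```

View pics/c5.png

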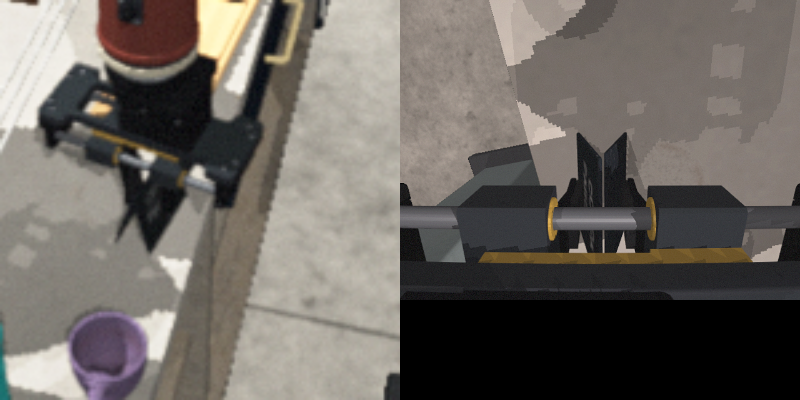

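Pictured: the card sits between the fingers (wrist crop (600,190)), with the jaws stopped at 25 mm rather than 38. I'll lift slightly and check.

```bash
python3 -m creep '[{"offset":[-0.1,0,0],"rot":[0,0,0],"grip":0.2},{"offset":[-0.3,0,0],"rot":[0,0,0],"grip":0.2},{"offset":[-0.4,0,0],"rot":[0,0,0],"grip":0.2},{"offset":[-0.4,0,0],"rot":[0,0,0],"grip":0.2},{"offset":[-0.3,0,0],"rot":[0,0,0],"grip":0.2},{"offset":[0,0,0],"rot":[0,0,0],"grip":0.2}]' 8
python3 - <<'E'
from h import *
import pickle
f=viewer.grab_frame('side');g=viewer.grab_frame('wrist')
pickle.dump((f,g),open('c6.pkl','wb'))
a=cv2.resize(f['image'][250:400,250:400],(400,400));b=cv2.resize(g['image'],(400,300));c=np.zeros((400,800,3),np.uint8);c[:,:400]=a;c[:300,400:]=b;cv2.imwrite('pics/c6.png',c)
for F in(f,g):
    P=cloud(F);i=F['image'].astype(int);m=(i.max(2)<60)&(P[...,2]>3)&(P[...,2]<115)&(np.hypot(P[...,0]-435,P[...,1]-295)<60)&(P[...,1]>312);p=P[m];print(len(p),p.min(0).round(),p.max(0).round(),np.percentile(p,[5,95],axis=0).round())
E
```

```text
clock: 15.68
tool_pos: [439.9, 295.6, 67.8]
tool_rot: [1.009, 1.569, 0.815]
ft_force: [-0.1, -0.0, -0.3]
gripper_width: 25.4
165 [424. 312.  52.] [460. 336. 114.] [[427. 313.  57.]
 [454. 334. 112.]]
4436 [424. 312.  46.] [464. 338. 113.] [[429. 313.  54.]
 [459. 335. 111.]]
```

View pics/c6.png

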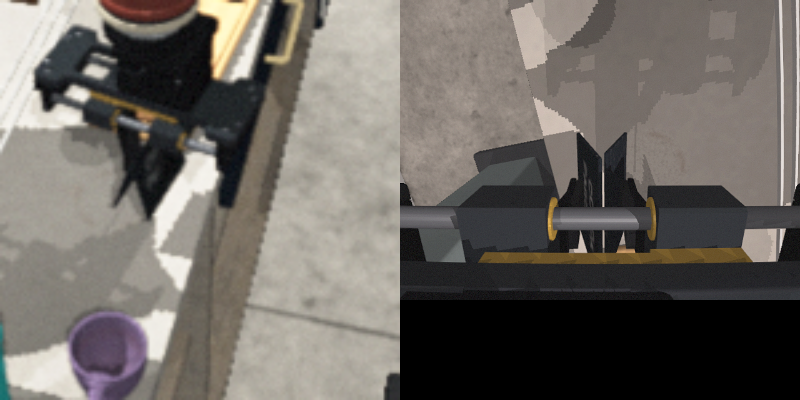

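The card lifted with the gripper, foot at ~46 mm. Carrying it over the honey to the dot.

```bash
python3 -m creep '[{"offset":[-0.5,0,0],"rot":[-0.1,0,0],"grip":0.2},{"offset":[-0.8,0,0],"rot":[-0.2,0,0],"grip":0.2},{"offset":[-0.8,0,0],"rot":[-0.2,0,0],"grip":0.2},{"offset":[-0.8,0,0],"rot":[-0.19,0,0],"grip":0.2},{"offset":[-0.5,-0.3,0.1],"rot":[0,0,0],"grip":0.2},{"offset":[0,-0.6,0.2],"rot":[0,0,0],"grip":0.2},{"offset":[0,-0.8,0.2],"rot":[0,0,0],"grip":0.2},{"offset":[0,-0.8,0.2],"rot":[0,0,0],"grip":0.2},{"offset":[0,-0.8,0.2],"rot":[0,0,0],"grip":0.2},{"offset":[0,-0.8,0.2],"rot":[0,0,0],"grip":0.2}]'
python3 -m creep '[{"offset":[0,-0.8,0.2],"rot":[0,0,0],"grip":0.2},{"offset":[0,-0.8,0.2],"rot":[0,0,0],"grip":0.2},{"offset":[0,-0.8,0.2],"rot":[0,0,0],"grip":0.2},{"offset":[0,-0.8,0.05],"rot":[0,0,0],"grip":0.2},{"offset":[0,-0.7,0],"rot":[0,0,0],"grip":0.2},{"offset":[0,-0.5,0],"rot":[0,0,0],"grip":0.2},{"offset":[0,-0.3,0],"rot":[0,0,0],"grip":0.2},{"offset":[0,0,0],"rot":[0,0,0],"grip":0.2},{"offset":[0,0,0],"rot":[0,0,0],"grip":0.2}]'
python3 - <<'E'
from h import *
need([465,24.5,34.5],-5.6)
f=viewer.grab_frame('wrist');cv2.imwrite('pics/w7.png',f['image'])
import pickle;pickle.dump(f,open('w7.pkl','wb'))
i=f['image'].astype(int);P=cloud(f)
m=(i[...,2]-i[...,0]>60)&(abs(P[...,2]-12)<8);ed={}
for s in(-1,1):
    e=[]
    for r in range(120,300,3):
        c=np.where(m[r])[0]
        if len(c)>40: e.append((c.min()-.5 if s<0 else c.max()+.5,r))
    q=onplane(f,e,12)[:,:2].astype(np.float32);l=cv2.fitLine(q,cv2.DIST_HUBER,0,.01,.01).ravel();print('edge',len(e),np.degrees(np.arctan2(l[1],l[0])),'x at y=24',l[2]+l[0]/l[1]*(24-l[3]))
g=(np.ptp(i,axis=2)<35)&(i.min(2)>90)&(abs(P[...,2]-119)<7)&(np.hypot(P[...,0]-477,P[...,1]-137)<50)
q=onplane(f,np.argwhere(g)[:,::-1],119)[:,:2];print('honey lid',cv2.minEnclosingCircle(q.astype(np.float32)),len(q))
E
```

```text
clock: 17.02
tool_pos: [459.8, 166.9, 167.8]
tool_rot: [-2.412, 1.569, -2.512]
ft_force: [0.6, 0.4, -1.0]
gripper_width: 25.4
clock: 18.15
tool_pos: [465.9, 28.1, 168.8]
tool_rot: [1.095, 1.571, 0.998]
ft_force: [-0.6, -0.1, -0.7]
gripper_width: 25.4
t 18.15 tcp [465.9  28.1 168.8] jawyaw -5.6 tilt 0.0 w 25.4 F [-0.6 -0.1 -0.7] q [-0.71 -0.03  0.55  1.99  0.02  1.18 -0.26]
 rot [ 0.  0. -0.] off_now [ 4.48 -0.12 -0.02] off_after_rot [ 4.48 -0.12 -0.02]
edge 55 84.006294 x at y=24 409.96158
edge 55 83.91153 x at y=24 518.41785
honey lid ((476.2520446777344, 135.03329467773438), 32.2546272277832) 13853
```

View pics/w7.png

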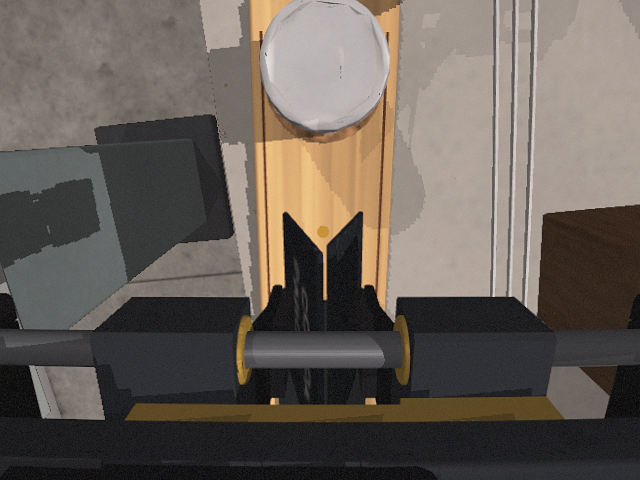

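The wrist view shows the brass dot at (323,231), the honey lid at (325,64) and the held card at (325,290).

Run:
```python
from h import *
import pickle
f=pickle.load(open('w7.pkl','rb'));print('dot',onplane(f,[(323,231)],12))
P=cloud(f);i=f['image'].astype(int);m=(i.max(2)<60)&(P[...,2]>140)&(P[...,2]<220);m[:205]=0;m[285:]=0;m[:,:275]=0;m[:,370:]=0
p=P[m];print('card',p.min(0),p.max(0));e=p[p[:,1]>60];print(e.min(0),e.max(0))
```

```text
dot [[464.38116114  24.49128167  12.        ]]
card [447.56925778  30.49574832 148.072606  ] [486.6479491   69.49665665 214.71076173]
[450.08856315  60.00205771 148.072606  ] [486.6479491   69.49665665 214.71076173]
```

```bash
python3 -m creep '[{"offset":[0.4,-0.13,-0.01],"rot":[0,0,0],"grip":0.2},{"offset":[0.8,0,0],"rot":[0,0,0],"grip":0.2},{"offset":[0.8,0,0],"rot":[0,0,0],"grip":0.2},{"offset":[0.8,0,0],"rot":[0,0,0],"grip":0.2},{"offset":[0.7,0,0],"rot":[0,0,0],"grip":0.2},{"offset":[0.5,0,0],"rot":[0,0,0],"grip":0.2},{"offset":[0.3,0,0],"rot":[0,0,0],"grip":0.2},{"offset":[0.1,0,0],"rot":[0,0,0],"grip":0.2},{"offset":[0.05,0,0],"rot":[0,0,0],"grip":0.2},{"offset":[0,0,0],"rot":[0,0,0],"grip":0.2}]'
python3 -m creep '[{"offset":[0.04,0,0],"rot":[0,0,0],"grip":0.2},{"offset":[0,0,0],"rot":[0,0,0],"grip":0.2}]'
```

```text
clock: 19.45
tool_pos: [465.5, 23.6, 35.7]
tool_rot: [0.468, 1.57, 0.37]
ft_force: [0.8, -0.5, 0.2]
gripper_width: 25.6
clock: 19.7
tool_pos: [465.2, 23.6, 34.3]
tool_rot: [0.6, 1.57, 0.502]
ft_force: [-0.1, 0.3, -0.3]
gripper_width: 25.5
```

```bash
python3 -m creep '[{"offset":[0.03,0,0],"rot":[0,0,0],"grip":0.2},{"offset":[0,0,0],"rot":[0,0,0],"grip":0.2},{"offset":[0.03,0,0],"rot":[0,0,0],"grip":0.2},{"offset":[0,0,0],"rot":[0,0,0],"grip":0.2}]'
```

```text
clock: 20.2
tool_pos: [465.4, 23.6, 33.2]
tool_rot: [1.557, 1.57, 1.459]
ft_force: [-4.4, -0.6, 15.0]
gripper_width: 25.3
```

```bash
python3 -m creep '[{"offset":[-0.03,0,0],"rot":[0,0,0],"grip":0.2},{"offset":[0,0,0],"rot":[0,0,0],"grip":0.5},{"offset":[0,0,0],"rot":[0,0,0],"grip":1},{"offset":[0,0,0],"rot":[0,0,0],"grip":1},{"offset":[0,0,0],"rot":[0,0,0],"grip":1},{"offset":[0,0,0],"rot":[0,0,0],"grip":1},{"offset":[0,0,0],"rot":[0,0,0],"grip":1},{"offset":[-0.5,0,0],"rot":[0,0,0],"grip":1},{"offset":[-1,0,0],"rot":[0,0,0],"grip":1},{"offset":[-1,0,0],"rot":[0,0,0],"grip":1}]'
python3 -m creep '[{"offset":[-1,0,0],"rot":[0,0,0],"grip":1},{"offset":[-1,0,0],"rot":[0,0,0],"grip":1},{"offset":[-1,-0.5,0],"rot":[0,0,0],"grip":1},{"offset":[-1,-1,0],"rot":[0,0,0],"grip":1},{"offset":[0,-1,0],"rot":[0,0,0],"grip":1},{"offset":[0,-1,0],"rot":[0,0,0],"grip":1},{"offset":[0,-1,0],"rot":[0,0,0],"grip":1},{"offset":[0,-1,0],"rot":[0,0,0],"grip":1},{"offset":[0,-1,0],"rot":[0,0,0],"grip":1},{"offset":[0,-1,0],"rot":[0,0,0],"grip":1}]'
python3 -m creep '[{"offset":[0,-1,0],"rot":[0,0,0],"grip":1},{"offset":[0,-1,0],"rot":[0,0,0],"grip":1},{"offset":[0,-0.6,0],"rot":[0,0,0],"grip":1},{"offset":[0,-0.2,0],"rot":[0,0,0],"grip":1},{"offset":[0,0,0],"rot":[0,0,0],"grip":1},{"offset":[0,0,0],"rot":[0,0,0],"grip":1}]'
python3 - <<'E'
from h import *
import pickle
need([435,-294,34],-5.6)
f=viewer.grab_frame('wrist');cv2.imwrite('pics/w8.png',f['image']);pickle.dump(f,open('w8.pkl','wb'));P=cloud(f);i=f['image'].astype(int)
m=(i[...,2]>i[...,0]+80)&(abs(i[...,1]-i[...,0])<40)&(abs(P[...,2]-86)<9);q=onplane(f,np.argwhere(m)[:,::-1],86)[:,:2];print('red lid',m.sum(),cv2.minEnclosingCircle(q.astype(np.float32)),np.median(P[m],axis=0))
m=(i[...,2]>i[...,0]+70)&(i[...,1]>i[...,0]+25)&(P[...,2]>15)&(P[...,2]<60)&(P[...,1]<-340);p=P[m];print('pastry',m.sum(),cv2.minAreaRect(p[:,:2].astype(np.float32)),p.min(0),p.max(0))
E
```

```text
clock: 21.45
tool_pos: [465.2, 23.2, 110.0]
tool_rot: [-0.375, 1.57, -0.474]
ft_force: [0.5, 1.0, 0.6]
gripper_width: 86.9
clock: 22.7
tool_pos: [442.7, -201.7, 229.3]
tool_rot: [0.415, 1.57, 0.316]
ft_force: [-0.3, -0.1, 0.3]
gripper_width: 86.8
clock: 23.45
tool_pos: [435.1, -283.1, 228.4]
tool_rot: [1.454, 1.57, 1.357]
ft_force: [1.4, -1.1, 0.5]
gripper_width: 86.9
t 23.45 tcp [ 435.1 -283.1  228.4] jawyaw -5.6 tilt 0.03 w 86.9 F [ 1.4 -1.1  0.5] q [-0.43  0.06  0.97  1.81 -0.05  1.3   0.46]
 rot [ 0.  0. -0.] off_now [ 6.48 -0.36  0.03] off_after_rot [ 6.48 -0.36  0.03]
red lid 4507 ((434.0181579589844, -290.0700988769531), 32.55509948730469) [ 432.96448921 -290.11047417   85.21392617]
pastry 2575 ((484.86041259765625, -410.5934753417969), (57.467288970947266, 96.19090270996094), 11.378872871398926) [ 451.36416585 -460.81233796   19.28818823] [ 514.09849964 -361.43495602   46.42219412]
```

View pics/w8.png

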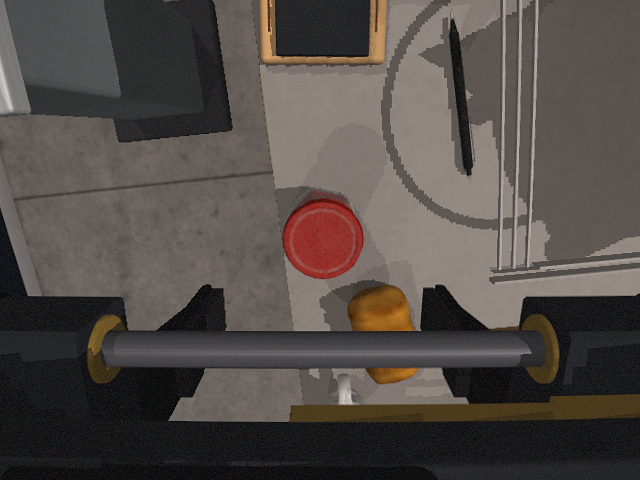

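The wrist view shows the red jar lid at (323,238), pastry at (382,335), white cup handle at (345,390) and the board's slate end at (322,30). Grasping the red jar.

```bash
python3 -m creep '[{"offset":[0.6,-0.23,-0.01],"rot":[0,0,0],"grip":1},{"offset":[1,0,0],"rot":[0,0,0],"grip":1},{"offset":[1,0,0],"rot":[0,0,0],"grip":1},{"offset":[1,0,0],"rot":[0,0,0],"grip":1},{"offset":[0.9,0,0],"rot":[0,0,0],"grip":1},{"offset":[0.9,0,0],"rot":[0,0,0],"grip":1},{"offset":[0.7,0,0],"rot":[0,0,0],"grip":1},{"offset":[0.38,0,0],"rot":[0,0,0],"grip":1},{"offset":[0,0,0],"rot":[0,0,0],"grip":1}]' 20
python3 -m creep '[{"offset":[0,0,0],"rot":[0,0,0],"grip":0.3},{"offset":[0,0,0],"rot":[0,0,0],"grip":0.3},{"offset":[0,0,0],"rot":[0,0,0],"grip":0.3},{"offset":[0,0,0],"rot":[0,0,0],"grip":0.3},{"offset":[0,0,0],"rot":[0,0,0],"grip":0.3},{"offset":[0,0,0],"rot":[0,0,0],"grip":0.3}]' 20
python3 -c "
from h import *
need([476.5,136.5,240],-5.6)"
```

```text
clock: 24.62
tool_pos: [433.7, -290.4, 33.6]
tool_rot: [2.939, 1.57, 2.841]
ft_force: [-0.4, -0.5, 0.3]
gripper_width: 86.8
clock: 25.38
tool_pos: [434.2, -290.9, 34.3]
tool_rot: [0.149, 1.57, 0.051]
ft_force: [-1.0, 1.6, 6.5]
gripper_width: 65.7
t 25.38 tcp [ 434.2 -290.9   34.3] jawyaw -5.6 tilt 0.04 w 65.7 F [-1.   1.6  6.5] q [-0.25  0.36  0.88  2.01 -0.35  0.93  0.72]
 rot [-0.  0. -0.] off_now [-6.850e+00  1.432e+01  1.000e-02] off_after_rot [-6.860e+00  1.432e+01  1.000e-02]
```

Jaws stopped at 65.7 mm instead of 62, so the jar's yaw probably differs from mine. I'll reopen, turn and re-feel.

```bash
python3 -m creep '[{"offset":[0,0,0],"rot":[0,0,0],"grip":0.3},{"offset":[0,0,0],"rot":[0,0,0],"grip":0.3},{"offset":[0,0,0],"rot":[0,0,0],"grip":1},{"offset":[0,0,0],"rot":[0,0,0],"grip":1},{"offset":[0,0,0],"rot":[-0.6,0,0],"grip":1},{"offset":[0,0,0],"rot":[-0.6,0,0],"grip":1},{"offset":[0,0,0],"rot":[-0.6,0,0],"grip":1}]' 5
python3 -c "
from h import *
need([434,-290,34],10)
f=viewer.grab_frame('scene');P=cloud(f);i=f['image'].astype(int)
f=__import__('pickle').load(open('w8.pkl','rb'));im=f['image'];cv2.imwrite('pics/w8c.png',cv2.resize(im[175:290,265:385],None,fx=5,fy=5,interpolation=cv2.INTER_CUBIC))"
```

```text
clock: 26.25
tool_pos: [433.6, -290.8, 33.7]
tool_rot: [3.035, 1.57, -3.093]
ft_force: [-0.9, 0.2, 0.4]
gripper_width: 86.6
t 26.25 tcp [ 433.6 -290.8   33.7] jawyaw 8.9 tilt 0.03 w 86.6 F [-0.9  0.2  0.4] q [-0.2   0.35  0.83  2.01 -0.32  0.92  0.95]
 rot [-0.13 -0.   -0.  ] off_now [-0.01  0.02  0.02] off_after_rot [-0.01  0.02  0.02]
```

View pics/w8c.png

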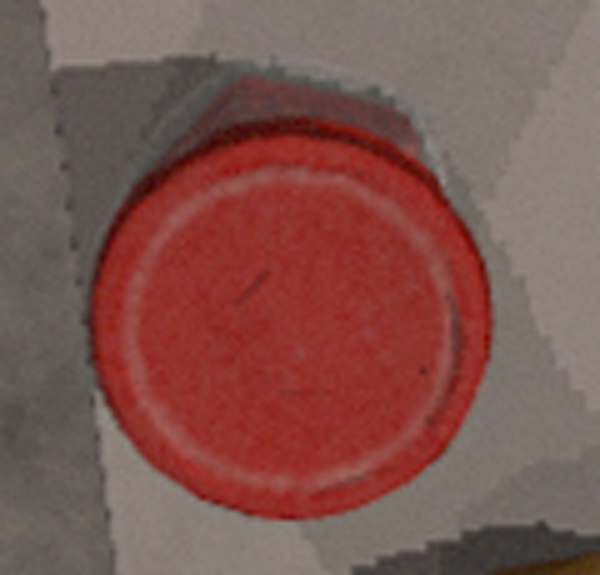

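The crop shows a hexagonal glass under the lid, with corners at (235,75) and (415,120). Its flats lie near jaw yaw +10°, about where I now stand, so I'll close.

```bash
python3 -m creep '[{"offset":[0,0,0],"rot":[-0.15,0,0],"grip":1},{"offset":[0,0,0],"rot":[0,0,0],"grip":0.3},{"offset":[0,0,0],"rot":[0,0,0],"grip":0.3},{"offset":[0,0,0],"rot":[0,0,0],"grip":0.3},{"offset":[0,0,0],"rot":[0,0,0],"grip":0.3},{"offset":[0,0,0],"rot":[0,0,0],"grip":0.3},{"offset":[0,0,0],"rot":[0,0,0],"grip":0.3},{"offset":[0,0,0],"rot":[0,0,0],"grip":0.3}]' 25
python3 -c "
from h import *
need([476.5,136.5,240],10)"
```

```text
clock: 27.3
tool_pos: [433.9, -290.8, 33.9]
tool_rot: [-0.309, 1.571, -0.135]
ft_force: [0.7, 0.1, -0.4]
gripper_width: 64.6
t 27.3 tcp [ 433.9 -290.8   33.9] jawyaw 10.0 tilt 0.01 w 64.6 F [ 0.7  0.1 -0.4] q [-0.2   0.35  0.82  2.01 -0.32  0.92  0.96]
 rot [-0.  0.  0.] off_now [-6.87 13.78  3.87] off_after_rot [-6.87 13.78  3.87]
```

```bash
python3 -m creep '[{"offset":[0,0,0],"rot":[0,0,0],"grip":1},{"offset":[0,0,0],"rot":[0,0,0],"grip":1},{"offset":[0,0,0],"rot":[0.4,0,0],"grip":1},{"offset":[0,0,0],"rot":[0.3,0,0],"grip":0.3},{"offset":[0,0,0],"rot":[0,0,0],"grip":0.3},{"offset":[0,0,0],"rot":[0,0,0],"grip":0.3},{"offset":[0,0,0],"rot":[0,0,0],"grip":0.3},{"offset":[0,0,0],"rot":[0,0,0],"grip":0.3},{"offset":[0,0,0],"rot":[0,0,0],"grip":0.3},{"offset":[0,0,0],"rot":[0,0,0],"grip":0.3}]' 25
python3 -c "
from h import *
need([476.5,136.5,240],4)"
```

```text
clock: 28.55
tool_pos: [433.9, -290.8, 33.9]
tool_rot: [-0.537, 1.571, -0.46]
ft_force: [-0.0, 0.1, -0.3]
gripper_width: 64.2
t 28.55 tcp [ 433.9 -290.8   33.9] jawyaw 4.4 tilt 0.0 w 64.2 F [-0.   0.1 -0.3] q [-0.22  0.35  0.84  2.01 -0.33  0.92  0.88]
 rot [0.05 0.   0.  ] off_now [-6.87 14.09  2.5 ] off_after_rot [-6.87 14.11  2.41]
```

```bash
python3 -m creep '[{"offset":[-0.2,0,0],"rot":[0,0,0],"grip":0.3},{"offset":[-0.4,0,0],"rot":[0,0,0],"grip":0.3},{"offset":[-0.6,0,0],"rot":[0,0,0],"grip":0.3},{"offset":[-0.7,0,0],"rot":[0,0,0],"grip":0.3},{"offset":[-0.8,0,0],"rot":[0,0,0],"grip":0.3},{"offset":[-0.8,0,0],"rot":[0,0,0],"grip":0.3},{"offset":[-0.8,0,0],"rot":[0,0,0],"grip":0.3},{"offset":[-0.6,0,0],"rot":[0,0,0],"grip":0.3},{"offset":[-0.3,0.2,0],"rot":[0,0,0],"grip":0.3},{"offset":[0,0.4,0.1],"rot":[0,0,0],"grip":0.3}]'
python3 -m creep '[{"offset":[0,0.6,0.15],"rot":[0,0,0],"grip":0.3},{"offset":[0,0.7,0.15],"rot":[0,0,0],"grip":0.3},{"offset":[0,0.7,0.15],"rot":[0,0,0],"grip":0.3},{"offset":[0,0.7,0.15],"rot":[0,0,0],"grip":0.3},{"offset":[0,0.7,0.15],"rot":[0,0,0],"grip":0.3},{"offset":[0,0.7,0.15],"rot":[0,0,0],"grip":0.3},{"offset":[0,0.7,0.15],"rot":[0,0,0],"grip":0.3},{"offset":[0,0.7,0.15],"rot":[0,0,0],"grip":0.3},{"offset":[0,0.7,0.15],"rot":[0,0,0],"grip":0.3},{"offset":[0,0.7,0.15],"rot":[0,0,0],"grip":0.3}]'
python3 -m creep '[{"offset":[0,0.7,0.15],"rot":[0,0,0],"grip":0.3},{"offset":[0,0.7,0.15],"rot":[0,0,0],"grip":0.3},{"offset":[0,0.7,0.15],"rot":[0,0,0],"grip":0.3},{"offset":[0,0.7,0.15],"rot":[0,0,0],"grip":0.3},{"offset":[0,0.6,0.15],"rot":[0,0,0],"grip":0.3},{"offset":[0,0.5,0.1],"rot":[0,0,0],"grip":0.3},{"offset":[0,0.4,0],"rot":[0,0,0],"grip":0.3},{"offset":[0,0.3,0],"rot":[0,0,0],"grip":0.3},{"offset":[0,0.1,0],"rot":[0,0,0],"grip":0.3},{"offset":[0,0,0],"rot":[0,0,0],"grip":0.3}]'
python3 - <<'E'
from h import *
import pickle
need([476.5,136.5,153],4.4)
f=viewer.grab_frame('wrist');g=viewer.grab_frame('scene');s=viewer.grab_frame('side');pickle.dump((f,g,s),open('st.pkl','wb'))
for n,F in(('scene',g),('side',s)):
    P=cloud(F);i=F['image'].astype(int)
    m=(np.hypot(P[...,0]-475,P[...,1]-136)<45)&(abs(P[...,2]-119)<6)&(np.ptp(i,axis=2)<40)
    print(n,'honey lid pts',m.sum(), P[m].mean(0).round() if m.any() else '')
    m=(i[...,2]>i[...,0]+80)&(abs(i[...,1]-i[...,0])<40)&(P[...,2]>180)&(P[...,2]<300)&(abs(P[...,0]-470)<60);print(' red lid',m.sum(),P[m].mean(0).round(1) if m.any() else '',P[m].max(0).round() if m.any() else '',P[m].min(0).round() if m.any() else '')
c=np.zeros((480,800,3),np.uint8);c[:,:400]=cv2.resize(g['image'][110:290,230:380],(400,480));c[:,400:]=cv2.resize(s['image'][200:380,230:380],(400,480));cv2.imwrite('pics/st.png',c)
E
```

```text
clock: 29.8
tool_pos: [435.5, -272.3, 190.2]
tool_rot: [-0.184, 1.57, -0.109]
ft_force: [-0.3, 0.3, -2.5]
gripper_width: 64.1
clock: 31.05
tool_pos: [463.8, -61.2, 188.9]
tool_rot: [-3.048, 1.569, -2.971]
ft_force: [-0.2, -0.5, -2.4]
gripper_width: 64.3
clock: 32.3
tool_pos: [479.2, 79.5, 189.9]
tool_rot: [-1.918, 1.571, -1.842]
ft_force: [-0.2, 0.5, -2.9]
gripper_width: 64.4
t 32.3 tcp [479.2  79.5 189.9] jawyaw 4.4 tilt 0.0 w 64.4 F [-0.2  0.5 -2.9] q [-0.78  0.    0.53  1.92 -0.    1.22 -0.17]
 rot [-0. -0.  0.] off_now [1.23 1.9  0.06] off_after_rot [1.23 1.9  0.06]
scene honey lid pts 119 [461. 134. 119.]
 red lid 156 [479.   62.9 242.9] [509.  98. 289.] [444.  42. 180.]
side honey lid pts 338 [473. 138. 119.]
 red lid 213 [474.2  91.2 241.1] [505. 112. 245.] [448.  62. 231.]
```

Run:
```python
from h import *
import pickle
f,g,s=pickle.load(open('st.pkl','rb'))
for n,F in(('wrist',f),('side',s)):
    P=cloud(F);i=F['image'].astype(int)
    m=(np.hypot(P[...,0]-476,P[...,1]-136)<42)&(abs(P[...,2]-118)<5)&(np.ptp(i,axis=2)<45)
    m=cv2.morphologyEx(m.astype(np.uint8),cv2.MORPH_OPEN,np.ones((3,3)))>0
    q=onplane(F,np.argwhere(m)[:,::-1],119)[:,:2].astype(np.float32);print(n,m.sum(),cv2.minEnclosingCircle(q),q.min(0),q.max(0),np.argwhere(m).min(0),np.argwhere(m).max(0),np.median(P[m],axis=0))
# card
P=cloud(g);i=g['image'].astype(int);m=(i.max(2)<60)&(P[...,2]>18)&(P[...,2]<90)&(np.hypot(P[...,0]-465,P[...,1]-24)<60);p=P[m];print('card',m.sum(),cv2.minAreaRect(p[:,:2].astype(np.float32)),p[:,2].max())
c=np.zeros((480,800,3),np.uint8);c[:,:400]=cv2.resize(g['image'][140:290,250:375],(400,480));c[:,400:]=cv2.resize(f['image'][60:460,160:493],(400,480));cv2.imwrite('pics/st.png',c)
```

```text
wrist 9957 ((475.6968994140625, 135.96786499023438), 32.319400787353516) [443.63467 104.03376] [507.829  167.9505] [107 270] [220 382] [475.66852344 136.98488679 118.00601029]
side 331 ((472.6748046875, 136.5018768310547), 35.4656982421875) [440.5483  104.43362] [506.2928  171.38774] [248 296] [264 320] [473.78652703 138.38869557 119.01249039]
card 226 ((462.6741943359375, 22.286998748779297), (80.78817749023438, 34.766353607177734), 89.90744018554688) 79.69179693647038
```

View pics/st.png

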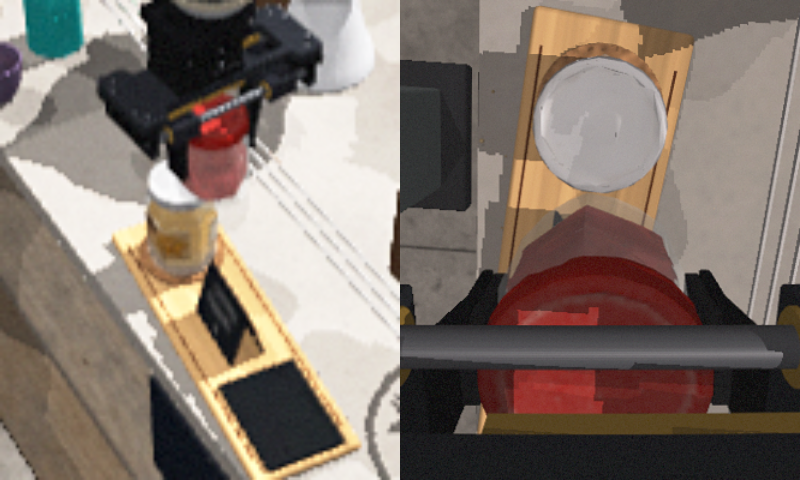

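Both views: the honey sits on the coaster (lid centre at 475.8,136.2), the card stands upright on the dot (left crop (230,310)), and the red jar is held upright. Stacking it now.

```bash
python3 -m creep '[{"offset":[0,0.2,0.03],"rot":[0,0,0],"grip":0.3},{"offset":[0,0.4,0],"rot":[0,0,0],"grip":0.3},{"offset":[0,0.5,0],"rot":[0,0,0],"grip":0.3},{"offset":[0,0.4,0],"rot":[0,0,0],"grip":0.3},{"offset":[0,0.27,0],"rot":[0,0,0],"grip":0.3},{"offset":[0,0.1,0],"rot":[0,0,0],"grip":0.3},{"offset":[0.3,0,0],"rot":[0,0,0],"grip":0.3},{"offset":[0.4,0,0],"rot":[0,0,0],"grip":0.3},{"offset":[0.3,0,0],"rot":[0,0,0],"grip":0.3},{"offset":[0.1,0,0],"rot":[0,0,0],"grip":0.3}]'
python3 -m creep '[{"offset":[0.04,0,0],"rot":[0,0,0],"grip":0.3},{"offset":[0,0,0],"rot":[0,0,0],"grip":0.3},{"offset":[0,0,0],"rot":[0,0,0],"grip":0.3}]'
python3 -c "
from h import *
need([475.8,135.6,153],4.4)"
```

```text
clock: 33.7
tool_pos: [475.4, 135.3, 155.9]
tool_rot: [-2.642, 1.569, -2.566]
ft_force: [0.5, -0.2, -2.5]
gripper_width: 64.3
clock: 34.08
tool_pos: [476.0, 135.8, 155.9]
tool_rot: [0.457, 1.57, 0.533]
ft_force: [0.5, -0.5, -2.8]
gripper_width: 64.1
t 34.08 tcp [476.  135.8 155.9] jawyaw 4.4 tilt 0.03 w 64.1 F [ 0.5 -0.5 -2.8] q [-0.83  0.06  0.49  1.94 -0.03  1.15 -0.26]
 rot [-0.  0. -0.] off_now [ 0.1  -0.01 -0.01] off_after_rot [ 0.1  -0.01 -0.01]
```

```bash
python3 -m creep '[{"offset":[0.04,0,0],"rot":[0,0,0],"grip":0.3},{"offset":[0.03,0,0],"rot":[0,0,0],"grip":0.3},{"offset":[0.02,0,0],"rot":[0,0,0],"grip":0.3},{"offset":[0,0,0],"rot":[0,0,0],"grip":0.3}]'
python3 -m creep '[{"offset":[0.02,0,0],"rot":[0,0,0],"grip":0.3},{"offset":[0,0,0],"rot":[0,0,0],"grip":0.3},{"offset":[0,0,0],"rot":[0,0,0],"grip":0.3}]'
```

```text
clock: 34.58
tool_pos: [475.8, 135.7, 152.9]
tool_rot: [-2.344, 1.571, -2.267]
ft_force: [0.1, 0.1, -1.4]
gripper_width: 64.1
clock: 34.95
tool_pos: [475.9, 135.8, 152.4]
tool_rot: [0.203, 1.571, 0.279]
ft_force: [-0.0, 0.1, -1.3]
gripper_width: 64.2
```

```bash
python3 -m creep '[{"offset":[0.02,0,0],"rot":[0,0,0],"grip":0.3},{"offset":[0,0,0],"rot":[0,0,0],"grip":0.3},{"offset":[0,0,0],"rot":[0,0,0],"grip":0.3}]'
python3 -m creep '[{"offset":[0,0,0],"rot":[0,0,0],"grip":0.6},{"offset":[0,0,0],"rot":[0,0,0],"grip":1},{"offset":[0,0,0],"rot":[0,0,0],"grip":1},{"offset":[0,0,0],"rot":[0,0,0],"grip":1},{"offset":[-0.4,0,0],"rot":[0,0,0],"grip":1},{"offset":[-0.9,0,0],"rot":[0,0,0],"grip":1},{"offset":[-1,0,0],"rot":[0,0,0],"grip":1},{"offset":[-1,0,0],"rot":[0,0,0],"grip":1},{"offset":[-0.4,-1,0],"rot":[-0.2,0,0],"grip":1}]'
python3 -m creep '[{"offset":[0,-1,0],"rot":[-0.3,0,0],"grip":1},{"offset":[0,-1,0],"rot":[-0.3,0,0],"grip":1},{"offset":[0,-1,0],"rot":[0,0,0],"grip":1},{"offset":[0,0,0],"rot":[0,0,0],"grip":1},{"offset":[0,0,0],"rot":[0,0,0],"grip":1}]'
python3 - <<'E'
from h import *
import pickle
need([485.5,-412.5,230],11)
f=viewer.grab_frame('wrist');pickle.dump(f,open('w9.pkl','wb'));P=cloud(f);i=f['image'].astype(int)
m=(i[...,2]>i[...,0]+80)&(abs(i[...,1]-i[...,0])<40)&(abs(P[...,2]-205)<12);q=onplane(f,np.argwhere(m)[:,::-1],205)[:,:2];print('red lid',m.sum(),cv2.minEnclosingCircle(q.astype(np.float32)),P[m].mean(0),P[m][:,2].min(),P[m][:,2].max())
g=viewer.grab_frame('scene');P=cloud(g);i=g['image'].astype(int)
m=(i[...,2]>i[...,0]+80)&(abs(i[...,1]-i[...,0])<40)&(abs(P[...,2]-205)<10)&(abs(P[...,0]-476)<60);print('scene red lid',m.sum(),P[m].mean(0))
E
```

```text
clock: 35.33
tool_pos: [476.0, 135.7, 152.4]
tool_rot: [0.764, 1.57, 0.841]
ft_force: [-2.7, -1.1, 4.8]
gripper_width: 64.1
clock: 36.45
tool_pos: [478.7, 107.6, 265.3]
tool_rot: [0.412, 1.568, 0.521]
ft_force: [0.2, -0.9, -0.1]
gripper_width: 86.9
clock: 37.08
tool_pos: [491.3, 17.4, 263.2]
tool_rot: [0.673, 1.57, 0.861]
ft_force: [1.0, 0.8, -0.1]
gripper_width: 87.5
t 37.08 tcp [491.3  17.4 263.2] jawyaw 10.8 tilt 0.04 w 87.5 F [ 1.   0.8 -0.1] q [-0.74 -0.04  0.6   1.8   0.02  1.37  0.05]
 rot [-0.03  0.   -0.  ] off_now [  1.1  -14.04  -2.87] off_after_rot [  1.11 -14.03  -2.92]
red lid 11204 ((475.3891296386719, 133.7935333251953), 31.72006607055664) [475.61306147 132.27860158 203.83160184] 194.2035269382782 206.84172099659637
scene red lid 165 [463.646657   127.66801386 204.74533509]
```

The red jar stands on the honey (lid at 475,134, z≈204). On to the pastry.

```bash
python3 -m creep '[{"offset":[0,-0.6,-0.2],"rot":[0,0,0],"grip":1},{"offset":[0,-1,-0.2],"rot":[0,0,0],"grip":1},{"offset":[0,-1,-0.2],"rot":[0,0,0],"grip":1},{"offset":[0,-1,-0.2],"rot":[0,0,0],"grip":1},{"offset":[0,-1,-0.2],"rot":[0,0,0],"grip":1},{"offset":[0,-1,-0.2],"rot":[0,0,0],"grip":1},{"offset":[0,-1,-0.2],"rot":[0,0,0],"grip":1},{"offset":[0,-1,-0.2],"rot":[0,0,0],"grip":1},{"offset":[0,-1,-0.2],"rot":[0,0,0],"grip":1},{"offset":[0,-1,-0.2],"rot":[0,0,0],"grip":1}]'
python3 -m creep '[{"offset":[0,-1,-0.2],"rot":[0,0,0],"grip":1},{"offset":[0,-1,-0.2],"rot":[0,0,0],"grip":1},{"offset":[0,-1,-0.2],"rot":[0,0,0],"grip":1},{"offset":[0,-1,-0.2],"rot":[0,0,0],"grip":1},{"offset":[0,-0.4,-0.1],"rot":[0,0,0],"grip":1},{"offset":[0,0,0],"rot":[0,0,0],"grip":1},{"offset":[0,0,0],"rot":[0,0,0],"grip":1}]'
python3 - <<'E'
from h import *
import pickle
f=viewer.grab_frame('wrist');pickle.dump(f,open('w10.pkl','wb'));P=cloud(f);i=f['image'].astype(int)
m=(i[...,2]>i[...,0]+60)&(i[...,1]>i[...,0]+20)&(P[...,2]>12)&(P[...,2]<60)&(np.hypot(P[...,0]-485,P[...,1]+412)<80);m=cv2.morphologyEx(m.astype(np.uint8),cv2.MORPH_OPEN,np.ones((3,3)))>0
p=P[m];r=cv2.minAreaRect(p[:,:2].astype(np.float32));print('pastry',m.sum(),r,p[:,2].max(),np.argwhere(m).min(0),np.argwhere(m).max(0))
need([485,-412,5],11)
m=(P[...,2]>10)&(P[...,2]<60)&(np.hypot(P[...,0]-445,P[...,1]+495)<60)&(np.ptp(i,axis=2)<25)&(i.min(2)>140);p=P[m];print('white',m.sum(),p.min(0) if len(p) else 0,p.max(0) if len(p) else 0)
E
```

```text
clock: 38.42
tool_pos: [485.4, -279.1, 263.0]
tool_rot: [-1.346, 1.571, -1.158]
ft_force: [0.1, 0.5, 0.8]
gripper_width: 87.0
clock: 39.3
tool_pos: [484.6, -411.0, 262.8]
tool_rot: [1.007, 1.57, 1.196]
ft_force: [0.4, 0.4, 0.3]
gripper_width: 87.0
pastry 5214 ((485.1461486816406, -412.6936950683594), (58.11211013793945, 98.5277328491211), 11.642233848571777) 46.41579428449012 [161 295] [259 353]
t 39.35 tcp [ 484.8 -410.8  262.9] jawyaw 10.9 tilt 0.05 w 87.0 F [ 0.2  1.2 -0.1] q [-0.06  0.39  0.95  1.48 -0.32  1.43  1.08]
 rot [-0.02  0.   -0.  ] off_now [ 8.6  -0.04 -0.  ] off_after_rot [ 8.6  -0.04 -0.  ]
white 702 [ 408.09247718 -531.05615268   10.01790711] [ 463.98908945 -455.32386176   54.95583402]
```

```bash
python3 -m creep '[{"offset":[0.6,-0.06,0],"rot":[0,0,0],"grip":1},{"offset":[1,0,0],"rot":[0,0,0],"grip":1},{"offset":[1,0,0],"rot":[0,0,0],"grip":1},{"offset":[1,0,0],"rot":[0,0,0],"grip":1},{"offset":[1,0,0],"rot":[0,0,0],"grip":1},{"offset":[1,0,0],"rot":[0,0,0],"grip":1},{"offset":[1,0,0],"rot":[0,0,0],"grip":1},{"offset":[0.9,0,0],"rot":[0,0,0],"grip":1},{"offset":[0.7,0,0],"rot":[0,0,0],"grip":1},{"offset":[0.3,0,0],"rot":[0,0,0],"grip":1}]' 10
python3 -m creep '[{"offset":[0,0,0],"rot":[0,0,0],"grip":1},{"offset":[0,0,0],"rot":[0,0,0],"grip":0.3},{"offset":[0,0,0],"rot":[0,0,0],"grip":0.3},{"offset":[0,0,0],"rot":[0,0,0],"grip":0.3},{"offset":[0,0,0],"rot":[0,0,0],"grip":0.3},{"offset":[0,0,0],"rot":[0,0,0],"grip":0.3},{"offset":[0,0,0],"rot":[0,0,0],"grip":0.3},{"offset":[0,0,0],"rot":[0,0,0],"grip":0.3}]' 10
python3 -c "
from h import *
need([452.7,-90.5,25],-5.7)"
```

```text
clock: 40.6
tool_pos: [484.1, -413.0, 6.2]
tool_rot: [2.422, 1.569, 2.61]
ft_force: [0.9, -0.0, -0.3]
gripper_width: 86.7
clock: 41.6
tool_pos: [484.9, -413.9, 8.1]
tool_rot: [-0.61, 1.57, -0.422]
ft_force: [0.0, 1.9, 5.1]
gripper_width: 59.3
t 41.6 tcp [ 484.9 -413.9    8.1] jawyaw 10.8 tilt 0.03 w 59.3 F [0.  1.9 5.1] q [ 0.05  0.63  0.79  1.74 -0.52  1.    1.22]
 rot [2.06 0.   0.  ] off_now [-0.57 10.79  0.96] off_after_rot [-0.56 10.62 -2.14]
```

```bash
python3 -m creep '[{"offset":[-0.3,0,0],"rot":[0,0,0],"grip":0.3},{"offset":[-0.6,0,0],"rot":[0,0,0],"grip":0.3},{"offset":[-0.7,0,0],"rot":[0,0,0],"grip":0.3},{"offset":[-0.7,0,0],"rot":[0.3,0,0],"grip":0.3},{"offset":[-0.5,0,0],"rot":[0.6,0,0],"grip":0.3},{"offset":[0,0,0],"rot":[0.6,0,0],"grip":0.3},{"offset":[0,0,0],"rot":[0.56,0,0],"grip":0.3},{"offset":[0,0.4,-0.1],"rot":[0,0,0],"grip":0.3},{"offset":[0,0.7,-0.15],"rot":[0,0,0],"grip":0.3},{"offset":[0,0.8,-0.2],"rot":[0,0,0],"grip":0.3}]'
python3 -m creep '[{"offset":[0,0.8,-0.2],"rot":[0,0,0],"grip":0.3},{"offset":[0,0.8,-0.2],"rot":[0,0,0],"grip":0.3},{"offset":[0,0.8,-0.2],"rot":[0,0,0],"grip":0.3},{"offset":[0,0.8,-0.2],"rot":[0,0,0],"grip":0.3},{"offset":[0,0.8,-0.2],"rot":[0,0,0],"grip":0.3},{"offset":[0,0.8,-0.2],"rot":[0,0,0],"grip":0.3},{"offset":[0,0.8,-0.2],"rot":[0,0,0],"grip":0.3},{"offset":[0,0.6,-0.1],"rot":[0,0,0],"grip":0.3},{"offset":[0,0,0],"rot":[0,0,0],"grip":0.3},{"offset":[0,0,0],"rot":[0,0,0],"grip":0.3}]'
python3 - <<'E'
from h import *
import pickle
need([452.7,-90.5,25],-5.7)
f=viewer.grab_frame('wrist');pickle.dump(f,open('w11.pkl','wb'));P=cloud(f);i=f['image'].astype(int)
m=(i.max(2)<60)&(abs(P[...,2]-18)<8)&(np.hypot(P[...,0]-453,P[...,1]+90)<90);m=cv2.morphologyEx(m.astype(np.uint8),cv2.MORPH_OPEN,np.ones((5,5)))>0
p=onplane(f,np.argwhere(m)[:,::-1],18);print('slate',m.sum(),cv2.minAreaRect(p[:,:2].astype(np.float32)),p.min(0),p.max(0))
m=(i[...,2]>i[...,0]+60)&(i[...,1]>i[...,0]+20)&(P[...,2]>60)&(P[...,2]<150);p=P[m];print('pastry',m.sum(),p.min(0) if len(p) else '',p.max(0) if len(p) else '')
E
```

```text
clock: 42.85
tool_pos: [476.7, -354.7, 92.3]
tool_rot: [0.458, 1.57, 0.361]
ft_force: [0.9, -0.2, -1.2]
gripper_width: 59.6
clock: 44.1
tool_pos: [450.6, -166.5, 92.1]
tool_rot: [0.582, 1.57, 0.483]
ft_force: [-0.2, 0.1, -1.2]
gripper_width: 59.0
t 44.1 tcp [ 450.6 -166.5   92.1] jawyaw -5.6 tilt 0.04 w 59.0 F [-0.2  0.1 -1.2] q [-0.75  0.16  1.1   2.06 -0.17  1.01  0.35]
 rot [ 0.01  0.   -0.  ] off_now [ 2.24  2.53 -0.18] off_after_rot [ 2.24  2.53 -0.18]
slate 24434 ((452.74810791015625, -88.41864013671875), (104.65682983398438, 79.03178405761719), 84.18622589111328) [ 408.50951557 -137.06042202   18.        ] [496.814709  -33.1386738  18.       ]
pastry 24106 [ 417.68278018 -195.86743437   98.45698579] [ 481.54956046 -115.66484204  129.69205863]
```

```bash
python3 -m creep '[{"offset":[0,0.4,-0.03],"rot":[0,0,0],"grip":0.3},{"offset":[0,0.7,-0.05],"rot":[0,0,0],"grip":0.3},{"offset":[0,0.7,-0.05],"rot":[0,0,0],"grip":0.3},{"offset":[0,0.5,-0.05],"rot":[0,0,0],"grip":0.3},{"offset":[0.2,0.23,0],"rot":[0,0,0],"grip":0.3},{"offset":[0.5,0,0],"rot":[0,0,0],"grip":0.3},{"offset":[0.5,0,0],"rot":[0,0,0],"grip":0.3},{"offset":[0.5,0,0],"rot":[0,0,0],"grip":0.3},{"offset":[0.3,0,0],"rot":[0,0,0],"grip":0.3},{"offset":[0.1,0,0],"rot":[0,0,0],"grip":0.3}]'
python3 -m creep '[{"offset":[0.04,0,0],"rot":[0,0,0],"grip":0.3},{"offset":[0,0,0],"rot":[0,0,0],"grip":0.3},{"offset":[0.03,0,0],"rot":[0,0,0],"grip":0.3},{"offset":[0,0,0],"rot":[0,0,0],"grip":0.3}]'
```

```text
clock: 45.4
tool_pos: [452.4, -90.9, 28.3]
tool_rot: [-2.266, 1.569, -2.367]
ft_force: [-0.4, 0.4, -0.9]
gripper_width: 59.7
clock: 45.9
tool_pos: [452.8, -90.0, 26.8]
tool_rot: [0.772, 1.57, 0.672]
ft_force: [0.5, 0.5, -1.2]
gripper_width: 59.5
```

```bash
python3 -m creep '[{"offset":[0.03,0,0],"rot":[0,0,0],"grip":0.3},{"offset":[0,0,0],"rot":[0,0,0],"grip":0.3},{"offset":[0.02,0,0],"rot":[0,0,0],"grip":0.3},{"offset":[0,0,0],"rot":[0,0,0],"grip":0.3}]'
```

```text
clock: 46.4
tool_pos: [453.1, -90.1, 25.6]
tool_rot: [1.089, 1.57, 0.99]
ft_force: [-2.8, 1.1, 9.6]
gripper_width: 59.0
```

```bash
python3 -m creep '[{"offset":[0,0,0],"rot":[0,0,0],"grip":0.6},{"offset":[0,0,0],"rot":[0,0,0],"grip":1},{"offset":[0,0,0],"rot":[0,0,0],"grip":1},{"offset":[0,0,0],"rot":[0,0,0],"grip":1},{"offset":[-0.3,0,0],"rot":[0,0,0],"grip":1},{"offset":[-0.7,0,0],"rot":[0,0,0],"grip":1},{"offset":[-0.9,0,0],"rot":[0,0,0],"grip":1},{"offset":[-1,0,0],"rot":[0,0,0],"grip":1},{"offset":[-1,0,0],"rot":[0,0,0],"grip":1},{"offset":[-1,0,0],"rot":[0,0,0],"grip":1}]'
python3 -m creep '[{"offset":[-1,0,0],"rot":[0,0,0],"grip":1},{"offset":[-1,-0.3,0],"rot":[0,0,0],"grip":1},{"offset":[-0.6,-0.8,0],"rot":[0,0,0],"grip":1},{"offset":[0,-1,0],"rot":[0,0,0],"grip":1},{"offset":[0,-1,0],"rot":[0,0,0],"grip":1},{"offset":[0,-1,0],"rot":[0,0,0],"grip":1},{"offset":[0,-0.5,0],"rot":[0,0,0],"grip":1},{"offset":[0,0,0],"rot":[0,0,0],"grip":1},{"offset":[0,0,0],"rot":[0,0,0],"grip":1}]'
python3 - <<'E'
from h import *
f=viewer.grab_frame('wrist');g=viewer.grab_frame('scene');s=viewer.grab_frame('side')
print(bot.get_state()['tool_pos'])
for n,F in(('wrist',f),('scene',g),('side',s)):
    P=cloud(F);i=F['image'].astype(int);X,Y,Z=P[...,0],P[...,1],P[...,2]
    def rr(t,m,z=None):
        m=cv2.morphologyEx(m.astype(np.uint8),cv2.MORPH_OPEN,np.ones((2,2)))>0;p=P[m]
        if len(p)<30: print(n,t,len(p));return
        if z: q=onplane(F,np.argwhere(m)[:,::-1],z);print(n,t,len(p),'circ',cv2.minEnclosingCircle(q[:,:2].astype(np.float32)),p.mean(0).round(1))
        else: print(n,t,len(p),cv2.minAreaRect(p[:,:2].astype(np.float32)),p[:,2].max().round(1))
    red=(i[...,2]>i[...,0]+80)&(abs(i[...,1]-i[...,0])<40)
    rr('redlid',red&(abs(Z-205)<9)&(np.hypot(X-476,Y-136)<60),205)
    rr('card',(i.max(2)<60)&(Z>20)&(Z<90)&(np.hypot(X-465,Y-24)<60))
    rr('pastry',(i[...,2]>i[...,0]+70)&(i[...,1]>i[...,0]+20)&(Z>26)&(Z<75)&(np.hypot(X-453,Y+90)<75))
    rr('honeylid',(np.ptp(i,axis=2)<45)&(i.min(2)>100)&(abs(Z-115)<8)&(np.hypot(X-476,Y-136)<45))
    rr('purple',(i[...,0]>i[...,1]+12)&(np.hypot(X-436,Y-475)<60)&(Z>8)&(Z<60))
    rr('white',(Z>8)&(Z<62)&(np.hypot(X-454,Y+500)<60))
c=np.zeros((600,800,3),np.uint8);c[:300,:400]=cv2.resize(f['image'],(400,300));c[300:,:400]=cv2.resize(s['image'],(400,300));c[:,400:]=cv2.resize(g['image'][120:420,230:430],(400,600));cv2.imwrite('pics/final.png',c)
E
```

```text
clock: 47.65
tool_pos: [452.7, -90.5, 173.5]
tool_rot: [0.765, 1.57, 0.664]
ft_force: [1.1, 0.3, -0.4]
gripper_width: 87.4
clock: 48.78
tool_pos: [439.1, -226.7, 250.2]
tool_rot: [1.92, 1.57, 1.821]
ft_force: [-0.3, 0.0, -0.3]
gripper_width: 87.1
[ 439.17758494 -226.67499083  250.1459981 ]
wrist redlid 0
wrist card 0
wrist pastry 7376 ((454.8246765136719, -96.23301696777344), (111.33869934082031, 60.54462432861328), 85.48993682861328) 412.2
wrist honeylid 0
wrist purple 0
wrist white 0
scene redlid 269 circ ((478.1061706542969, 124.88603973388672), 35.99559783935547) [478.4 129.9 201.4]
scene card 205 ((230.0420684814453, -385.55877685546875), (997.6826171875, 45.61248779296875), 60.26774215698242) 1139.0
scene pastry 588 ((242.20083618164062, -439.25933837890625), (920.461181640625, 84.18252563476562), 58.03404235839844) 1139.0
scene honeylid 66 ((512.7141723632812, 146.60494995117188), (140.2403564453125, 51.993003845214844), 31.605918884277344) 123.4
scene purple 283 ((194.5519561767578, -131.48663330078125), (1427.7373046875, 62.159454345703125), 68.5851058959961) 1139.0
scene white 520 ((232.6735076904297, -652.5068359375), (618.0640258789062, 72.31393432617188), 36.53331756591797) 1139.0
side redlid 341 circ ((470.1871643066406, 143.18331909179688), 37.04353332519531) [469.8 141.2 203.5]
side card 198 ((450.287353515625, 6.9955902099609375), (111.14202880859375, 17.142457962036133), 84.25684356689453) 76.0
side pastry 406 ((448.54241943359375, -64.56550598144531), (142.7841796875, 54.494041442871094), 85.51451873779297) 80.1
side honeylid 99 ((465.0094909667969, 151.7729034423828), (63.387691497802734, 28.660839080810547), 28.291536331176758) 122.7
side purple 771 ((349.92462158203125, 726.8448486328125), (59.95333480834961, 594.4593505859375), 15.915838241577148) 850.2
side white 207 ((354.02435302734375, 197.7386474609375), (54.95807647705078, 1628.6673583984375), 6.140987873077393) 850.2
```

View pics/final.png

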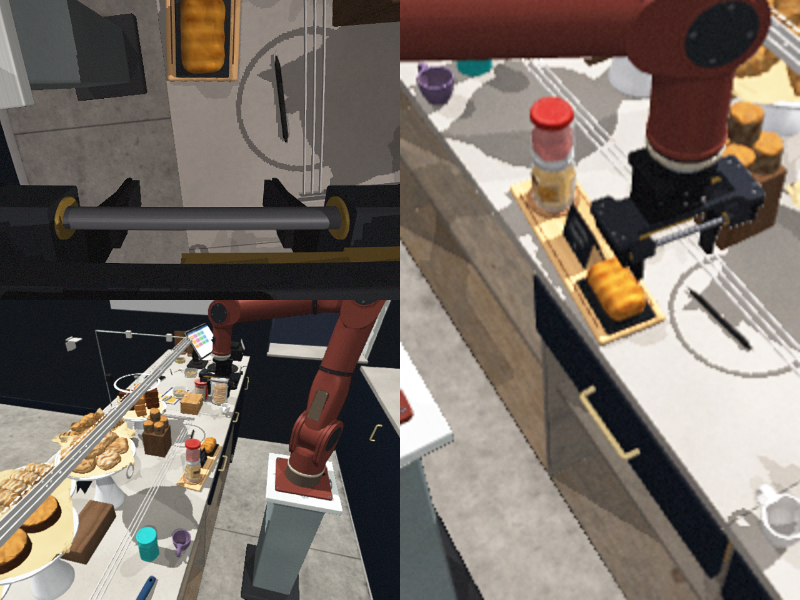

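The final view shows the jars stacked upright (right panel (552,155)), the card standing (580,240), the pastry on the slate (612,288) and both cups in place. One cleaner check of the pastry and cups.

Run:
```python
from h import *
f=viewer.grab_frame('scene');P=cloud(f);i=f['image'].astype(int);ok=f['depth']>0;X,Y,Z=np.moveaxis(P,2,0)
def rr(t,m):
    p=P[m&ok];lo,hi=np.percentile(p,[1,99],axis=0);p=p[((p>=lo-3)&(p<=hi+3)).all(1)];print(t,len(p),cv2.minAreaRect(p[:,:2].astype(np.float32)),p[:,2].max().round())
rr('pastry',(i[...,2]>i[...,0]+90)&(i[...,1]<i[...,2]-30)&(Z>34)&(Z<75)&(np.hypot(X-453,Y+90)<70))
rr('card',(i.max(2)<60)&(Z>22)&(Z<90)&(np.hypot(X-465,Y-24)<50))
rr('purple',(i[...,0]>i[...,1]+12)&(np.hypot(X-436,Y-475)<60)&(Z>8)&(Z<60))
rr('white rim',(Z>46)&(Z<62)&(np.hypot(X-454,Y+500)<60))
s=bot.get_state();print(s['clock'],s['ft_force'],s['gripper_width'])
```

```text
pastry 569 ((453.8275451660156, -95.43788146972656), (93.38894653320312, 61.408390045166016), 84.2649154663086) 68.0
card 212 ((463.8507995605469, 21.74825096130371), (81.83504486083984, 30.564252853393555), 85.81371307373047) 80.0
purple 284 ((430.5539245605469, 478.06781005859375), (84.38446044921875, 61.679649353027344), 68.4048843383789) 58.0
white rim 174 ((441.7464904785156, -497.506591796875), (74.81694793701172, 54.08515930175781), 59.53064727783203) 58.0
48.975 [-0.21806035  0.89140094  0.30934076] 87.06238296534241
```

```bash
python3 -c "
from plant import bot
print(bot.hand_in())"
```

```text
the job is handed in; nothing more can be done
None
```

The breakfast board is set out and handed in at about 49 s of the 128 s allowed. Everything is released and the gripper is clear. `hand_in` gives no verdict, so this rests on my own camera checks.

| Item | Last measurement (mm) | Target (mm) |
|---|---|---|
| Honey jar (lid centre) | (476, 136), before stacking | coaster about (476.5, 138) |
| Red jar (lid centre) | (475, 134), close wrist view | honey jar (476, 136) |
| Card | (464, 22), along the board | brass dot about (464.5, 24) |
| Pastry | (454, −95), aligned within about 1° | slate about (453, −91) |

- **Cups:** both show less than 1 mm of movement against the same camera's first view.
- **Checks that disagreed:**
  - **Card:** the jaws stopped at 25 mm on it instead of the stated 38 mm, but it held and stood upright.
  - **Red jar grip:** it first measured 65.7 mm across instead of 62. I re-gripped at another angle and got 64.2 mm.
  - **Red jar position:** the rough final scene and side readings differ by up to about 18 mm in y, (478, 125) and (470, 143). They bracket the wrist value, which I trusted.
  - **Pastry:** its far end was partly hidden in the last view, so its y is good to a few millimetres only.

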